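# Set up the filter station

### The job

Set up the filter station: first lower the flat adapter plate onto the manifold block, both of its holes over the two pins, until it lies flat on the block. Then take the filter funnel from its sloping rest, stand it upright and seat its tapered foot fully home in the tapered bore of the plate, let go, and leave the two sample cups and the dropper bottle where they stand.

Things in the scene. Friction and masses are not known exactly. Their poses are not given: they have to be found in the camera images.
- station: Fixed aluminium block on the worktop, 90 (x) x 170 (y) x 40 mm high; place and yaw vary. Two upright steel pins, 10 mm thick, stand on its top at y = +60 and -60 mm of its frame and rise 29 mm above it: 19 mm straight, then a tapered nose. The small black tap on its -x face and the nozzle on its +x face play no part. Origin: centre of its underside on the worktop; z up.
- station_seat (a point): Point at the centre of the manifold block's top, midway between the pins, 40 mm above the block's origin; axes as the block's. The plate's origin comes here when it is home.
- plate: Loose aluminium adapter plate, 80 (x) x 150 (y) x 8 mm thick, 0.28 to 0.46 kg, lying flat, boss up. Two through holes 13 mm wide at y = +60 and -60 mm of its frame; it fits the pins either way round. The round boss in the middle, 52 mm in outside diameter, reaches 48 mm above the underside: grip it there from above. Origin: centre of the underside; z up. Its yaw varies.
- bore_seat (a point): Point on the bore's axis 5 mm above the plate's underside; axes as the plate's. The funnel's origin comes here (within about 2 mm in height) when the foot is fully home.
- boss_top (a point): Centre of the boss's upper face, 48 mm above the plate's underside, which is the mouth of the tapered bore: 38 mm wide here, narrowing evenly downwards to about 20 mm at the plate.
- rest: Fixed grey rest: a V trough sloping at 45 degrees on a base 120 x 85 mm, in which the funnel lies, its tip at x = +50 mm, z = 50 mm of the rest. The trough rises towards the rest's -x (at yaw 0, towards the robot). Origin: centre of the base's underside on the worktop. The rest and the plate change places from start to start, both left of the manifold block.
- funnel: Loose filter funnel, 121 mm long, 0.15 to 0.31 kg: dark tapered foot 46 mm long, 18 mm wide at the tip, 40 mm at its top, then a straight open steel cup, 44 mm in outside diameter, 75 mm long, wall 3 mm. Origin: centre of the foot's tip; z runs from tip to rim, about which it is round. At the start it lies in the rest, rim upper, leaning 45 degrees from vertical to the rest's -x.
- funnel_rim (a point): Centre of the funnel's open rim, 121 mm from its origin along its z axis. The 43 mm of cup next to the rim stand free of the rest: grip there across the cup, the fingers closing level, along the rest's y. Seated, the cup's shoulder stays about 3 mm above the boss.
- cup_a: Screw-top sample cup, 62 mm wide, 68 mm high, standing behind the manifold block: a bystander. Origin: centre of its underside.
- bottle: Dropper bottle, 34 mm wide, 85 mm high, standing behind the manifold block: a bystander. Origin: centre of its underside.
- cup_b: Second screw-top sample cup, 62 mm wide, 68 mm high, standing to the right of the bottle: a bystander. Origin: centre of its underside.
Things that resemble listed ones, but are neither listed nor needed, are in the scene too. What is shaped like the funnel but pink or red is not meant.

How it is judged:
By the outcome, as a careful person would: the job done as asked, in the order asked, and still so for the second after the job is handed in, with the robot touching nothing.
It also fails if it takes over 58 s, if anything falls off the work surface, if the arm or the gripper's body presses on something with over 40 N, if the wrist force passes 120 N, or if a joint passes its speed limit or range.

### The arm

A 7-joint arm with a two-finger parallel gripper is mounted at the origin on a cart in front of the work surface, level with it; the furniture and walls round the work are solid. World frame = base frame: x ahead of the robot, y to its left, z up, the work surface at z = 0. Lengths are in m, angles in rad, forces in N, time in s.
With the tool pointing down it reaches from about 0.425 to 0.925 m from the base axis. Payload 6.8 kg.
Tool frame: the origin (TCP) lies on the mounting face of the last link; the fingertips stand 173 mm ahead of it and the grasp point (between the pads) lies 155 mm ahead of it; y points along the fingers, x is the direction in which the jaws open and shut, and the axes are right-handed (so a half turn about y gives the same grasp; the last joint's range is limited). The gripper opens to 85 mm and grips with 20 to 120 N. Pads are 22 mm wide; open, the fingers measure 114 mm over their backs; the gripper's body (76 mm by 85 mm) begins 54 mm behind the grasp point. The pads swing forward as they close: fully open they stand 13 mm farther back than shut.
Start: joints at [-1.382, 0.477, 0.022, 1.555, -0.011, 1.109, -0.083], TCP at [0.197, 0.646, 0.405] pointing down, gripper open.
Joint ranges: [-2.96, 2.96], [-0.34, 2.1], [-1.41, 1.46], [0.24, 2.44], [-1.37, 4.51], [0.17, 1.92], [-2.96, 2.96]. Speed limits (rad/s): [2.39, 2.39, 3.14, 3.14, 3.14, 3.14, 3.14].

### API

Orientations are given as a rotation vector (axis times angle).
In Python, from bench import r gives the robot as it stands.
- The arm moves only by the tool step_arm, never from a script. Its arguments are lists of equal length, an entry for each row: "xyz": the shift along the tool's x, y, z scaled (see below), a list of three; "rotation": the turn, a rotation vector about the tool's x, y, z scaled (see below), a list of three. A call has 1 to 20 rows; each row is the pose to reach, as a shift and turn from the pose measured when the call began, along the tool's axes at that moment; what a row does not reach only later rows make up. The controller multiplies each number of a shift by 30 cm and each number of a turn by 90 degrees. A row lasts 1/8 s, in which the tool goes at most 62.5 mm and 10.7 degrees, less where a joint would pass 70% of its speed; a pose out of reach is approached as far as the arm can. A call with a number of a shift or a turn outside -1 to 1 is refused whole. A call with a gripper value outside its range is refused whole. "grip" is the closure, from 0 (fully open) to 1 (shut), set as the call begins (left out, the last holds). The fingers move at their own pace and stop on an object; "force" is the grip in N (left out, the last holds). Time passes only in rows, so rows that repeat a pose let the fingers close. It gives the time, the measured TCP pose, the force and the opening at its end, in the units of the state.
- r.get_obs(): the state, without advancing time (a new reading comes with each control period).
- r.grab_frame(name): name is "scene" or "top"; returns a dict with "pixels" (384x512x3 uint8, red, green, blue), "fx", "fy", "cx", "cy" (pixels), "position" and "attitude" of the camera in the world. Camera axes: x right, y down, z forward; pixel columns grow to the right and rows downward; lengths in m; the calibration is good to about 2 mm. A picture is of the moment at which its call begins. There is no depth.
- r.hand_in(): hands the job in, once; it reports no verdict.
The state is a dict: "clock": time; "joints": joint angles; "qvel": joint speeds; "tau": joint torques, N m; "tcp_pos": TCP position; "orientation": TCP orientation; "contact_force": force on the tool from outside, world axes, zero at the start; "moment": the same for the moment, N m; "grip_width": finger opening in m.
Only numpy, scipy, OpenCV 4.12 (cv2) and the standard library are available. Lean on these libraries where they do the work, as an engineer would, in place of code of your own. Each camera call takes 0.05 s, during which the arm holds its last target.

## Working session

There is one attempt and no reset: what is moved stays moved. The work goes in short steps, Python scripts to look and compute and a tool call to move; the robot and the scene stay as the last step left them, time stands still between calls to the robot, and variables do not carry over. Pictures are saved under pics/ and viewed, and the job is handed in when it is done.

Besides the shell and the picture viewer there is one more tool, called after "Emit:" by a JSON object that holds its "fn" and its "kwargs". step_arm: Moves the arm, as the interface text tells. Its arguments: {"type":"object","properties":{"xyz":{"type":"array"},"rotation":{"type":"array"},"grip":{"type":"number"},"force":{"type":"number"}},"required":["xyz","rotation"]}

```bash
ls; mkdir -p pics; python3 - <<'E'
from bench import r
import cv2,json
o=r.get_obs();print(o)
for n in("scene","top"):
    f=r.grab_frame(n);cv2.imwrite(f"pics/{n}0.png",f["pixels"][:,:,::-1])
    print({k:v for k,v in f.items() if k!="pixels"})
E
```

```text
pics
{'clock': 0.0, 'joints': array([-1.38208871,  0.47780062,  0.02235379,  1.55648736, -0.01149915,
        1.10927587, -0.08311378]), 'qvel': array([-0.00181656,  0.00025424, -0.0003992 , -0.00084806, -0.00043065,
        0.00132253,  0.0011729 ]), 'tau': array([-5.32386675e-04, -5.96441817e+01,  1.60782225e+00, -2.81197429e+01,
        1.25022573e-02,  9.33405769e-03, -5.27384813e-06]), 'tcp_pos': array([0.19733318, 0.64521273, 0.40371018]), 'orientation': array([-1.33635759, -0.98684462,  0.9891549 ]), 'contact_force': array([ 0.92481794, -0.57547072, -0.32722897]), 'moment': array([-0.03575589, -0.02350952, -0.03271263]), 'grip_width': 0.08552676453087202}
{'fx': 444.8370367039275, 'fy': 444.8370367039275, 'cx': 260.90139696021635, 'cy': 184.9274213194404, 'position': array([-0.27405783, -0.82370096,  0.76051998]), 'attitude': array([-1.936046  ,  0.67851173, -0.4210327 ])}
{'fx': 443.09635585719394, 'fy': 443.09635585719394, 'cx': 252.68437508536852, 'cy': 191.24242937385287, 'position': array([0.2366082 , 0.18844825, 1.73927441]), 'attitude': array([-2.1405141 ,  2.1142107 , -0.18636819])}
```

View pics/scene0.png

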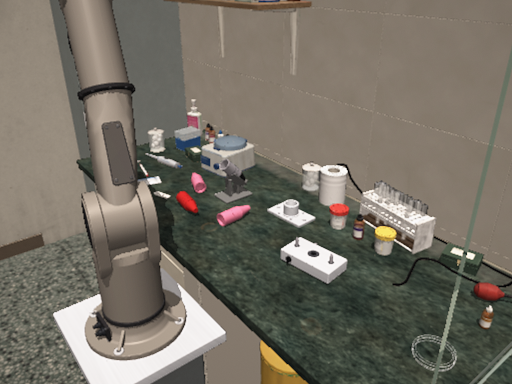

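View pics/top0.png

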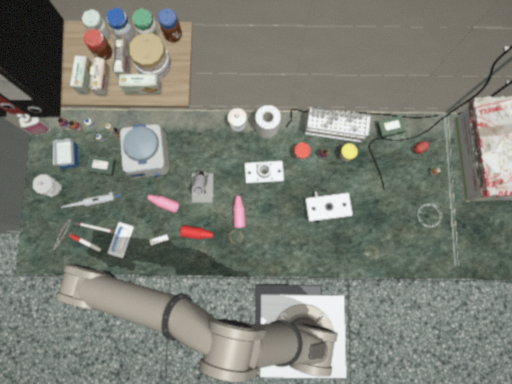

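```bash
python3 - <<'E'
from scipy.spatial.transform import Rotation as R
print(R.from_rotvec([-1.33635759, -0.98684462,  0.9891549 ]).as_matrix().round(3))
for a in([-1.936046  ,  0.67851173, -0.4210327 ],[-2.1405141 ,  2.1142107 , -0.18636819]):print(R.from_rotvec(a).as_matrix().round(3))
E
```

```text
[[ 0.292 -0.    -0.956]
 [ 0.956 -0.002  0.292]
 [-0.002 -1.    -0.   ]]
[[ 0.782 -0.275  0.559]
 [-0.623 -0.342  0.703]
 [-0.002 -0.898 -0.439]]
[[ 0.013 -0.984  0.176]
 [-1.    -0.012  0.004]
 [-0.002 -0.176 -0.984]]
```

```bash
cat > h.py <<'E'
import numpy as np,cv2
from scipy.spatial.transform import Rotation as R
class Cam:
    def __init__(s,f):
        s.f=f;s.R=R.from_rotvec(f["attitude"]).as_matrix();s.p=np.array(f["position"]);s.im=f["pixels"]
    def proj(s,P):
        c=(np.atleast_2d(P)-s.p)@s.R
        return np.c_[s.f["fx"]*c[:,0]/c[:,2]+s.f["cx"],s.f["fy"]*c[:,1]/c[:,2]+s.f["cy"]]
    def ray(s,uv):
        uv=np.atleast_2d(uv);d=np.c_[(uv[:,0]-s.f["cx"])/s.f["fx"],(uv[:,1]-s.f["cy"])/s.f["fy"],np.ones(len(uv))]
        return d@s.R.T
    def onz(s,uv,z):
        d=s.ray(uv);return s.p+d*((z-s.p[2])/d[:,2])[:,None]
def crop(im,x0,y0,x1,y1,k,name):
    c=cv2.resize(im[y0:y1,x0:x1,::-1],None,fx=k,fy=k,interpolation=cv2.INTER_CUBIC)
    for u in range(x0,x1):
        if u%10==0:
            cv2.line(c,(int((u-x0+.5)*k),0),(int((u-x0+.5)*k),6),(0,255,255),1);cv2.putText(c,str(u),(int((u-x0+.5)*k)-10,18),0,.4,(0,255,255),1)
    for v in range(y0,y1):
        if v%10==0:
            cv2.line(c,(0,int((v-y0+.5)*k)),(6,int((v-y0+.5)*k)),(0,255,255),1);cv2.putText(c,str(v),(8,int((v-y0+.5)*k)+4),0,.4,(0,255,255),1)
    cv2.imwrite(name,c)
E
python3 - <<'E'
from bench import r
from h import *
import pickle
F={n:r.grab_frame(n) for n in("scene","top")};pickle.dump(F,open("f0.pkl","wb"))
t=F["top"]["pixels"];s=F["scene"]["pixels"]
crop(t,180,130,360,230,4,"pics/t1.png");crop(s,205,145,355,285,5,"pics/s1.png")
E
```

```text
(no output)
```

View pics/t1.png

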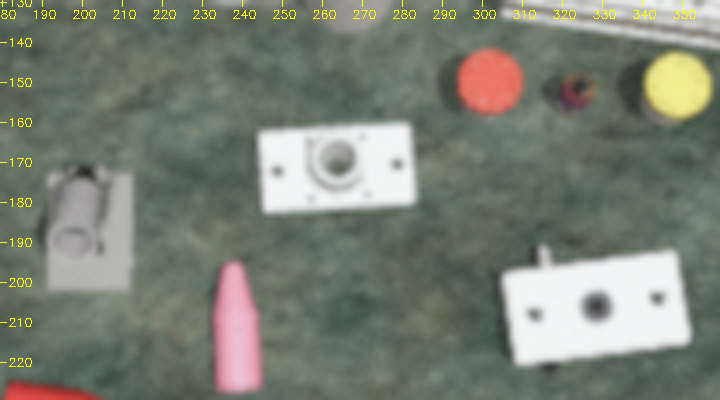

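View pics/s1.png

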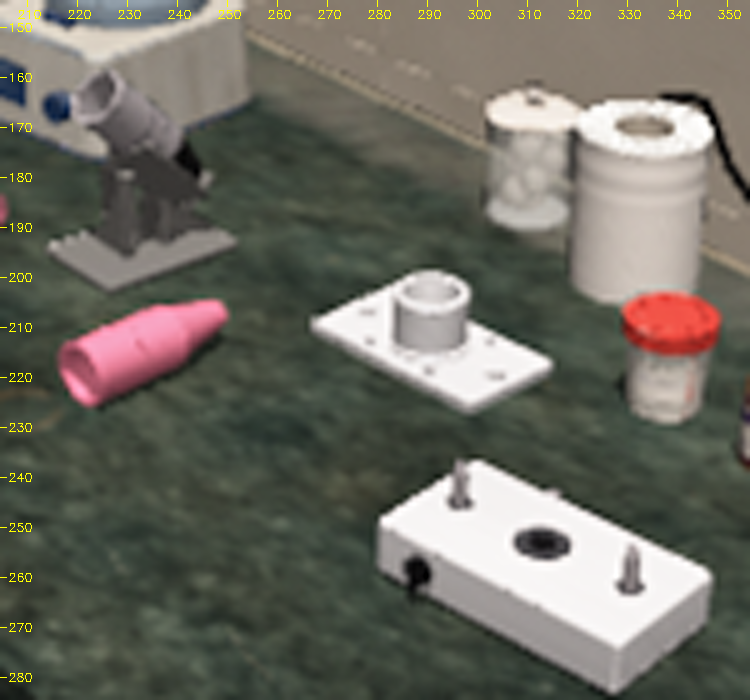

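```bash
cat > fit.py <<'E'
from h import *
from scipy.optimize import least_squares
import pickle
F=pickle.load(open("f0.pkl","rb"));T=Cam(F["top"]);S=Cam(F["scene"])
t=lambda X,Y:(180+X/4-.5,130+Y/4-.5)
s=lambda X,Y:(205+X/5-.5,145+Y/5-.5)
def fit(obs,x0,lab):
    def f(p,cam=None):
        c,sn=np.cos(p[2]),np.sin(p[2]);o=[]
        for cm,L,uv in obs:
            if cam and cm is not cam: continue
            P=[p[0]+c*L[0]-sn*L[1],p[1]+sn*L[0]+c*L[1],L[2]];o.append((cm.proj(P)[0]-uv)/cm.f["fx"]*np.linalg.norm(cm.p-P)*1000)
        return np.array(o)
    for cam in(T,S,None):
        if cam and not any(o[0] is cam for o in obs): continue
        q=least_squares(lambda p:f(p,cam).ravel(),x0,loss="soft_l1",f_scale=2)
        print(lab,{T:"top",S:"scene",None:"both"}[cam],q.x.round(4),"yaw deg",np.rad2deg(q.x[2]).round(2))
    print(f(q.x).round(1).tolist())
    return q.x
if __name__=="__main__":
    # image right = -y, image up=+x
    hx,hy,z=.045,.085,.04
    fit([(T,(hx,hy,z),t(501,270)),(T,(hx,-hy,z),t(678,251)),(T,(-hx,-hy,z),t(692,343)),(T,(-hx,hy,z),t(516,365)),
      (T,(0,0,z),t(597,306)),
      (S,(-hx,hy,z),s(378,518)),(S,(hx,hy,z),s(475,460)),(S,(hx,-hy,z),s(711,577)),(S,(-hx,-hy,z),s(615,646)),
      (S,(0,.06,.069),s(460,460)),(S,(0,-.06,.069),s(631,545)),(S,(0,.06,.04),s(460,506)),(S,(0,-.06,.04),s(631,590)),(S,(0,0,z),s(543,543))],[.6,-.1,0],"station")
    hx,hy,z=.04,.075,.008
    fit([(T,(hx,hy,z),t(258,130)),(T,(hx,-hy,z),t(411,122)),(T,(-hx,-hy,z),t(416,205)),(T,(-hx,hy,z),t(265,213)),
      (T,(0,.06,z),t(278,171)),(T,(0,-.06,z),t(397,164)),(T,(0,0,.048),t(338,158)),
      (S,(-hx,hy,z),s(312,322)),(S,(-hx,-hy,z),s(472,407)),(S,(hx,-hy,z),s(553,362)),(S,(0,0,.048),s(431,290)),(S,(0,.06,z),s(370,312)),(S,(0,-.06,z),s(497,376))],[.6,.1,0],"plate")
    hx,hy,z=.06,.0425,.0
    for z in(0.005,0.01):fit([(T,(hx,hy,z),t(47,172)),(T,(hx,-hy,z),t(133,172)),(T,(-hx,-hy,z),t(130,292)),(T,(-hx,hy,z),t(46,290)),
      (S,(-hx,hy,z),s(50,243)),(S,(-hx,-hy,z),s(112,288)),(S,(hx,-hy,z),s(237,239))],[.6,.3,0],"rest")
E
python3 fit.py
```

```text
station top [ 0.486  -0.1003  0.1283] yaw deg 7.35
station scene [ 0.4836 -0.1043  0.123 ] yaw deg 7.05
station both [ 0.4854 -0.102   0.1269] yaw deg 7.27
[[4.3, 1.7], [0.6, 1.0], [0.8, 0.3], [2.0, -1.6], [1.7, 1.4], [-1.9, -1.2], [0.3, -3.3], [1.6, -3.6], [0.4, -1.4], [0.4, -0.8], [0.3, -1.3], [-0.6, -2.8], [-1.7, -1.7], [-1.2, -0.1]]
plate top [0.6284 0.1512 0.0714] yaw deg 4.09
plate scene [0.6274 0.1465 0.074 ] yaw deg 4.24
plate both [0.6289 0.1499 0.0734] yaw deg 4.21
[[3.7, 2.5], [-0.2, 1.7], [0.6, -3.5], [1.4, -2.5], [1.0, -0.5], [1.7, -0.7], [1.8, -0.1], [-0.5, -1.2], [-1.4, -2.9], [-1.3, -1.1], [-0.1, -1.1], [-1.9, -2.1], [-1.8, -2.2]]
rest top [0.5611 0.3981 0.0107] yaw deg 0.62
rest scene [ 0.5669  0.3968 -0.0007] yaw deg -0.04
rest both [0.5621 0.3978 0.0171] yaw deg 0.98
[[0.8, -0.5], [-0.3, -0.9], [1.3, -2.5], [-0.6, -0.1], [-7.1, 2.5], [-3.6, 0.1], [0.7, 0.3]]
rest top [0.5601 0.3975 0.0106] yaw deg 0.61
rest scene [ 0.5616  0.3887 -0.0023] yaw deg -0.13
rest both [0.5606 0.3964 0.0189] yaw deg 1.08
[[1.4, -0.1], [0.5, -0.7], [2.3, -1.9], [0.2, 0.6], [-7.8, -0.9], [-4.0, -3.4], [0.4, -3.3]]
```

```bash
cat > go.py <<'E'
from h import *
from bench import r
def down(psi,tilt=0,taz=0):
    """tool x at world yaw psi deg, y down; then tilt deg so that tool y leans toward azimuth taz deg"""
    p=np.deg2rad(psi);x=np.array([np.cos(p),np.sin(p),0]);y=np.array([0,0,-1.]);M=np.c_[x,y,np.cross(x,y)]
    a=np.deg2rad(taz);ax=np.array([np.sin(a),-np.cos(a),0])
    return R.from_rotvec(ax*np.deg2rad(tilt)).as_matrix()@M
def cmd(pos,M):
    o=r.get_obs();C=R.from_rotvec(o["orientation"]).as_matrix()
    d=C.T@(np.array(pos)-o["tcp_pos"])/.3
    w=R.from_matrix(C.T@M).as_rotvec()/(np.pi/2)
    print("xyz",d.round(4).tolist(),"rot",w.round(4).tolist(),"dist mm",(np.linalg.norm(d)*300).round(1))
def st():
    o=r.get_obs();M=R.from_rotvec(o["orientation"]).as_matrix()
    print("t",round(o["clock"],2),"tcp",o["tcp_pos"].round(4),"x",M[:,0].round(3),"y",M[:,1].round(3),"q",o["joints"].round(2),"F",o["contact_force"].round(1),"M",o["moment"].round(2),"w",o["grip_width"].round(4))
E
python3 - <<'E'
from go import *
cmd((.56,.23,.38),down(4.2)); cmd((.629,.150,.26),down(4.2))
from fit import T,t
print(T.onz([t(490,82),t(577,90),t(678,86)],.07).round(3))
E
```

```text
xyz [-0.9703, 0.0816, -1.5608] rot [0.0005, 0.7644, -0.0006] dist mm 551.9
xyz [-1.1576, 0.4818, -1.8587] rot [0.0005, 0.7644, -0.0006] dist mm 672.6
[[ 0.701  0.005  0.07 ]
 [ 0.694 -0.08   0.07 ]
 [ 0.699 -0.178  0.07 ]]
```

Emit:
{"fn": "step_arm", "kwargs": {"xyz": [[-0.15, 0.02, -0.24], [-0.3, 0.04, -0.48], [-0.45, 0.06, -0.72], [-0.6, 0.08, -0.96]], "rotation": [[0, 0.1, 0], [0, 0.2, 0], [0, 0.3, 0], [0, 0.4, 0]]}}

```text
clock: 0.7
tcp_pos: [0.3619, 0.4555, 0.3866]
orientation: [-1.513, -0.501, 0.502]
contact_force: [0.4, 0.1, 0.4]
grip_width: 0.0853
```

```bash
python3 - <<'E'
from go import *
st();cmd((.629,.150,.28),down(4.2))
E
```

```text
Traceback (most recent call last):
  File "go.py", line 15, in st
    print("t",round(o["clock"],2),"tcp",o["tcp_pos"].round(4),"x",M[:,0].round(3),"y",M[:,1].round(3),"q",o["joints"].round(2),"F",o["contact_force"].round(1),"M",o["moment"].round(2),"w",o["grip_width"].round(4))
                                                                                                                                                                                            ^^^^^^^^^^^^^^^^^^^^^
AttributeError: 'float' object has no attribute 'round'
```

```bash
sed -i 's/o\["grip_width"\].round(4)/round(o["grip_width"],4)/' go.py; python3 - <<'E'
from go import *
st();cmd((.629,.150,.28),down(4.2))
E
```

```text
t 0.7 tcp [0.3619 0.4555 0.3866] x [ 0.802  0.598 -0.001] y [-0.    -0.001 -1.   ] q [-1.17  0.34  0.21  1.82 -0.08  0.99 -0.29] F [0.4 0.1 0.4] M [ 0.01 -0.05 -0.02] w 0.0853
xyz [0.1054, 0.3561, -1.3482] rot [0.0005, 0.3612, -0.0003] dist mm 419.5
```

Emit:
{"fn": "step_arm", "kwargs": {"xyz": [[0.02, 0.04, -0.25], [0.04, 0.08, -0.5], [0.06, 0.14, -0.75], [0.08, 0.2, -1.0], [0.08, 0.2, -1.0]], "rotation": [[0, 0.1, 0], [0, 0.2, 0], [0, 0.3, 0], [0, 0.36, 0], [0, 0.36, 0]]}}

```text
clock: 1.32
tcp_pos: [0.5615, 0.2277, 0.3263]
orientation: [-1.571, -0.058, 0.058]
contact_force: [0.2, 1.8, -0.8]
grip_width: 0.085
```

```bash
python3 - <<'E'
from go import *
st();cmd((.629,.150,.27),down(4.2))
E
```

```text
t 1.32 tcp [0.5615 0.2277 0.3263] x [0.997 0.074 0.   ] y [ 0.    -0.001 -1.   ] q [-0.78  0.47  0.39  1.82 -0.22  0.89 -0.22] F [ 0.2  1.8 -0.8] M [-0.    0.03  0.  ] w 0.085
xyz [0.2052, 0.188, -0.2747] rot [0.0006, 0.0006, 0.0] dist mm 117.3
```

Emit:
{"fn": "step_arm", "kwargs": {"xyz": [[0.1, 0.09, -0.14], [0.205, 0.188, -0.275], [0.205, 0.188, -0.275], [0.205, 0.188, -0.275]], "rotation": [[0, 0, 0], [0, 0, 0], [0, 0, 0], [0, 0, 0]]}}

```text
clock: 1.82
tcp_pos: [0.6287, 0.1504, 0.2698]
orientation: [-1.571, -0.058, 0.059]
contact_force: [-0.1, 0.1, 0.1]
grip_width: 0.0851
```

```bash
cat > look.py <<'E'
import sys
from go import *
import pickle
def look(tag,tb=None,sb=None,kt=4,ks=5):
    F={}
    for n,b,k in(("top",tb,kt),("scene",sb,ks)):
        if b: F[n]=r.grab_frame(n);crop(F[n]["pixels"],*b,k,f"pics/{n}_{tag}.png")
    pickle.dump(F,open(f"f_{tag}.pkl","wb"))
E
python3 - <<'E'
from look import *
st();look("a",(200,110,340,220),(230,110,360,240))
E
```

```text
t 1.82 tcp [0.6287 0.1504 0.2698] x [ 0.997  0.074 -0.001] y [-0.001 -0.001 -1.   ] q [-0.59  0.6   0.37  1.76 -0.28  0.84 -0.02] F [-0.1  0.1  0.1] M [-0.01 -0.    0.03] w 0.0851
```

View pics/scene_a.png

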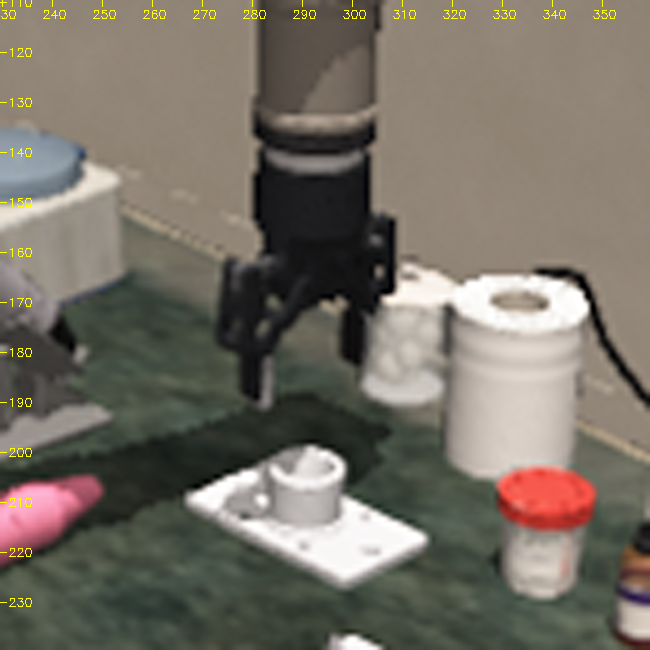

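View pics/top_a.png

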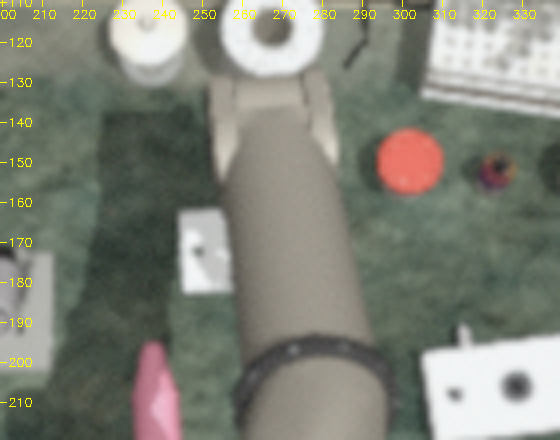

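```bash
python3 - <<'E'
from h import *
import pickle
S=Cam(pickle.load(open("f_a.pkl","rb"))["scene"])
for z in(.37,.32,.27,.25,.2,.115):
    p=S.proj((.6287,.1504,z))[0];print(z,p.round(1),((p-[230,110]+.5)*5).round(0))
for dx in(.0475,-.0475):
    p=S.proj((.6287+dx,.1504+dx*.074,.097+.013))[0];print(p.round(1),((p-[230,110]+.5)*5).round(0))
p=S.proj((.6287,.1504,0.048))[0];print(p.round(1),((p-[230,110]+.5)*5).round(0))
E
```

```text
0.37 [293.4 109.4] [319.  -0.]
0.32 [292.9 125.1] [317.  78.]
0.27 [292.4 140.2] [315. 154.]
0.25 [292.2 146.1] [314. 183.]
0.2 [291.8 160.6] [311. 256.]
0.115 [291.1 184.3] [308. 374.]
[300.8 181.4] [356. 360.]
[280.9 190.1] [257. 403.]
[290.5 202.1] [305. 463.]
```

```bash
python3 - <<'E'
from h import *
import pickle
S=Cam(pickle.load(open("f_a.pkl","rb"))["scene"])
s=lambda X,Y:(230+X/5-.5,110+Y/5-.5)
print(S.onz([s(307,464.5),s(306,466)],.048).round(4))
E
```

```text
[[0.6285 0.1482 0.048 ]
 [0.6266 0.1471 0.048 ]]
```

```bash
python3 - <<'E'
from go import *
cmd((.628,.148,.183),down(4.2))
E
```

```text
xyz [-0.0026, 0.2919, -0.0127] rot [-0.0003, 0.0022, 0.0003] dist mm 87.7
```

Emit:
{"fn": "step_arm", "kwargs": {"xyz": [[-0.003, 0.1, -0.012], [-0.003, 0.2, -0.012], [-0.003, 0.26, -0.012], [-0.003, 0.292, -0.012], [-0.003, 0.292, -0.012], [-0.003, 0.292, -0.012]], "rotation": [[0, 0, 0], [0, 0, 0], [0, 0, 0], [0, 0, 0], [0, 0, 0], [0, 0, 0]]}}

```text
clock: 2.68
tcp_pos: [0.6284, 0.1483, 0.184]
orientation: [-1.569, -0.062, 0.059]
contact_force: [-1.7, -1.1, 0.1]
grip_width: 0.0852
```

```bash
python3 - <<'E'
from look import *
st();look("b",None,(230,110,360,240))
E
```

```text
t 2.67 tcp [0.6284 0.1483 0.184 ] x [0.997 0.077 0.002] y [ 0.002  0.001 -1.   ] q [-0.55  0.72  0.32  1.79 -0.33  0.69  0.02] F [-1.7 -1.1  0.1] M [-0.01  0.01  0.03] w 0.0852
```

View pics/scene_b.png

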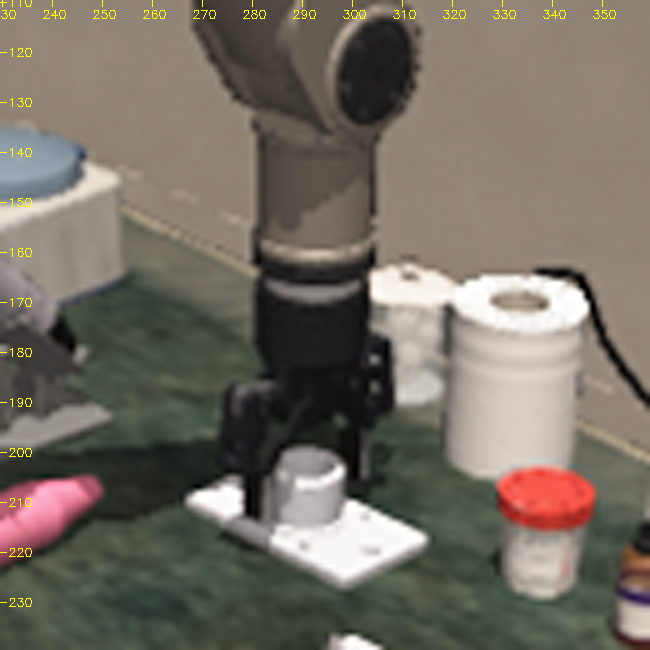

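Emit:
{"fn": "step_arm", "kwargs": {"xyz": [[0, 0, 0], [0, 0, 0], [0, 0, 0], [0, 0, 0], [0, 0, 0], [0, 0, 0]], "rotation": [[0, 0, 0], [0, 0, 0], [0, 0, 0], [0, 0, 0], [0, 0, 0], [0, 0, 0]], "grip": 1, "force": 80}}

```text
clock: 3.48
tcp_pos: [0.629, 0.1483, 0.1851]
orientation: [-1.569, -0.063, 0.057]
contact_force: [-0.0, -0.3, 6.4]
grip_width: 0.0498
```

```bash
python3 - <<'E'
from go import *
st();cmd((.615,.125,.29),down(7.2))
E
```

```text
t 3.48 tcp [0.629  0.1483 0.1851] x [0.997 0.076 0.004] y [ 0.004  0.002 -1.   ] q [-0.55  0.71  0.32  1.79 -0.33  0.69  0.02] F [-0.  -0.3  6.4] M [-0.04  0.19  0.06] w 0.0498
xyz [-0.0512, -0.3501, -0.0733] rot [-0.0007, -0.0314, 0.0025] dist mm 108.4
```

Emit:
{"fn": "step_arm", "kwargs": {"xyz": [[0, -0.05, 0], [0, -0.12, 0], [0, -0.22, 0], [0, -0.34, 0], [0, -0.34, 0], [0, -0.34, 0]], "rotation": [[0, 0, 0], [0, 0, 0], [0, 0, 0], [0, 0, 0], [0, 0, 0], [0, 0, 0]]}}

```text
clock: 4.22
tcp_pos: [0.6281, 0.1482, 0.2867]
orientation: [-1.568, -0.062, 0.058]
contact_force: [0.2, -0.4, -3.6]
grip_width: 0.0498
```

```bash
python3 - <<'E'
from look import *
st();look("c",None,(230,110,360,240));cmd((.4845,-.103,.31),down(7.2))
E
```

```text
t 4.22 tcp [0.6281 0.1482 0.2867] x [0.997 0.077 0.003] y [ 0.003  0.002 -1.   ] q [-0.6   0.58  0.38  1.75 -0.27  0.86 -0.02] F [ 0.2 -0.4 -3.6] M [-0.06  0.02  0.03] w 0.0498
xyz [-0.5405, -0.0818, -0.7981] rot [-0.0006, -0.0312, 0.0011] dist mm 290.2
```

View pics/scene_c.png

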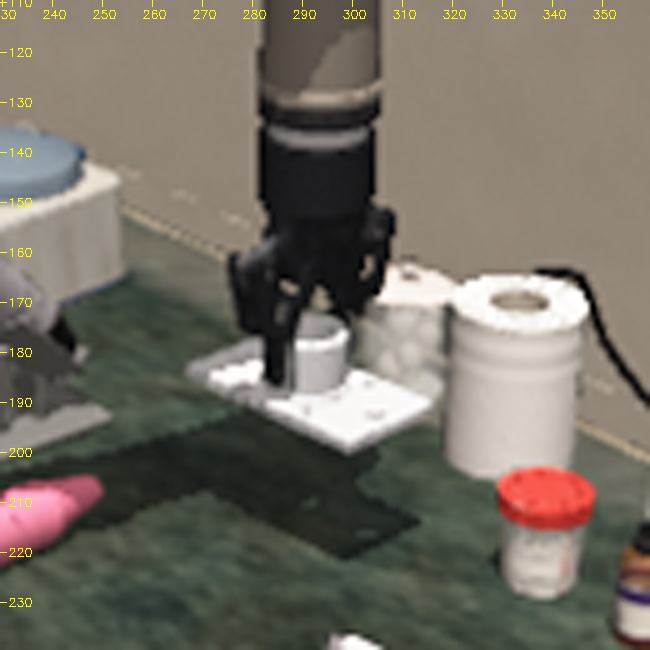

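Emit:
{"fn": "step_arm", "kwargs": {"xyz": [[-0.08, -0.06, -0.12], [-0.18, -0.065, -0.26], [-0.28, -0.065, -0.42], [-0.4, -0.065, -0.6], [-0.5, -0.065, -0.73], [-0.54, -0.065, -0.798], [-0.54, -0.065, -0.798], [-0.54, -0.065, -0.798], [-0.54, -0.065, -0.798]], "rotation": [[0, 0, 0], [0, -0.01, 0], [0, -0.02, 0], [0, -0.03, 0], [0, -0.03, 0], [0, -0.031, 0], [0, -0.031, 0], [0, -0.031, 0], [0, -0.031, 0]]}}

```text
clock: 5.4
tcp_pos: [0.4852, -0.1017, 0.3046]
orientation: [-1.567, -0.101, 0.099]
contact_force: [-0.5, 0.7, -3.0]
grip_width: 0.0497
```

```bash
python3 - <<'E'
from look import *
st();look("d",(270,150,390,250),(250,160,380,290),5,5)
E
```

```text
t 5.4 tcp [ 0.4852 -0.1017  0.3046] x [0.992 0.127 0.001] y [ 0.001  0.001 -1.   ] q [-0.28  0.33  0.44  2.09 -0.21  0.75  0.41] F [-0.5  0.7 -3. ] M [-0.04  0.05  0.03] w 0.0497
```

View pics/scene_d.png

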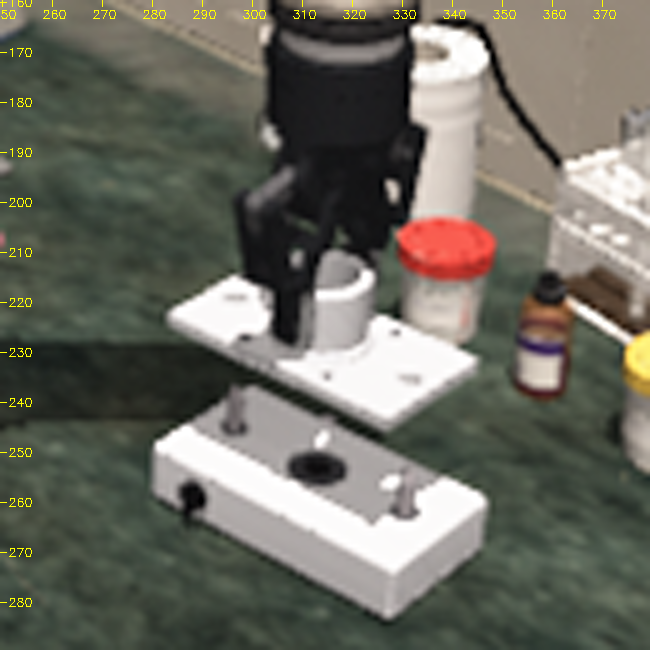

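View pics/top_d.png

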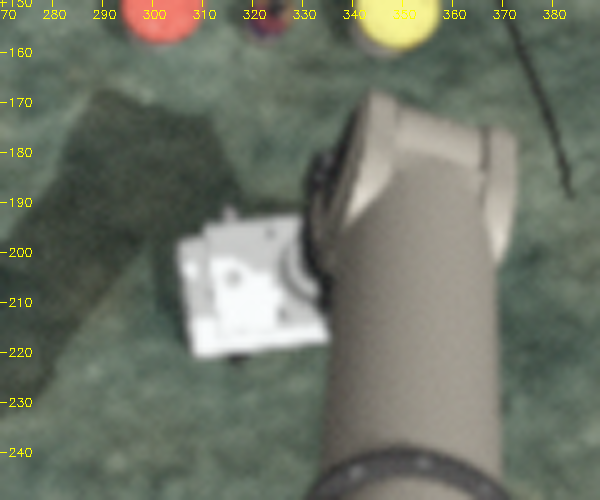

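```bash
python3 - <<'E'
from h import *
import fit,pickle
S=Cam(pickle.load(open("f_d.pkl","rb"))["scene"]);fit.S=S
T=Cam(pickle.load(open("f_d.pkl","rb"))["top"]);fit.T=T
s=lambda X,Y:(250+X/5-.5,160+Y/5-.5)
t=lambda X,Y:(270+X/5-.5,150+Y/5-.5)
hx,hy,z=.04,.075,.1275
fit.fit([(S,(-hx,hy,z),s(166,318)),(S,(-hx,-hy,z),s(388,420)),(S,(hx,-hy,z),s(478,357)),(S,(0,.06,z),s(235,297)),(S,(0,-.06,z),s(410,379))],[.5,-.1,.1],"plate")
fit.fit([(T,(hx,hy,z),t(203,222)),(T,(-hx,hy,z),t(217,342)),(T,(0,.06,z),t(233,278))],[.5,-.1,.1],"plate")
hx,hy,z=.045,.085,.04
fit.fit([(S,(-hx,hy,z),s(153,442)),(S,(-hx,-hy,z),s(388,573)),(S,(hx,-hy,z),s(487,501)),(S,(0,0,z),s(317,467)),
(S,(0,.06,.04),s(234,430)),(S,(0,-.06,.04),s(405,514)),(S,(0,.06,.069),s(235,384)),(S,(0,-.06,.069),s(404,470))],[.5,-.1,.1],"station")
E
python3 - <<'E'
import cv2,pickle
F=pickle.load(open("f_d.pkl","rb"))
im=F["scene"]["pixels"][:,:,::-1][200:290,270:360]
cv2.imwrite("pics/d2.png",cv2.resize(im,None,fx=8,fy=8,interpolation=cv2.INTER_CUBIC)[:600])
E
```

```text
plate scene [ 0.4814 -0.1027  0.1386] yaw deg 7.94
plate both [ 0.4814 -0.1027  0.1386] yaw deg 7.94
[[0.3, -1.2], [0.4, -0.1], [-0.3, 1.1], [-0.7, 0.8], [0.2, -0.5]]
plate top [ 0.4832 -0.0973  0.1128] yaw deg 6.46
plate both [ 0.4832 -0.0973  0.1128] yaw deg 6.46
[[0.8, 3.6], [0.4, -5.8], [-1.4, 0.2]]
station scene [ 0.4839 -0.1036  0.1119] yaw deg 6.41
station both [ 0.4839 -0.1036  0.1119] yaw deg 6.41
[[-1.7, -0.2], [0.1, -0.9], [1.0, -0.8], [-0.6, 1.7], [0.5, -1.4], [-1.6, 0.6], [0.9, 0.6], [0.9, 0.4]]
```

View pics/d2.png

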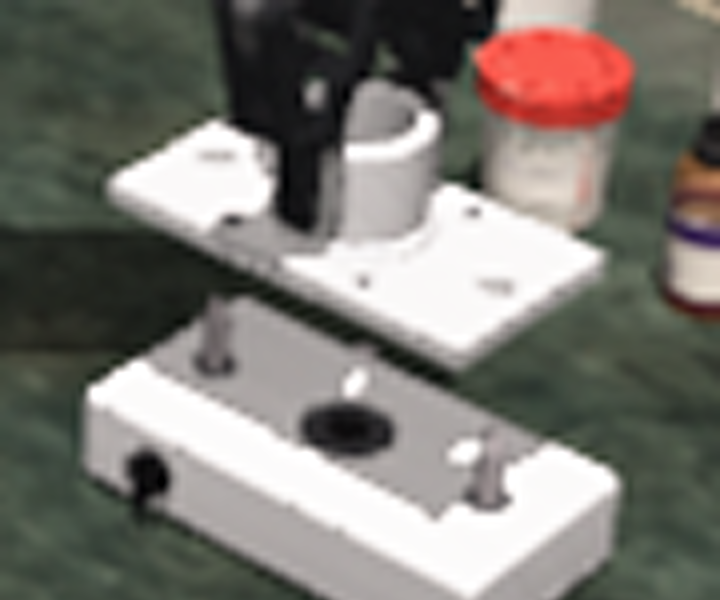

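```bash
python3 - <<'E'
from h import *
import pickle
S=Cam(pickle.load(open("f_d.pkl","rb"))["scene"])
for P in((.4839,-.1036,.04),(.4839,-.1036,.055),(.4839,-.1036,.1275),(.4814,-.1027,.1275),(.4852,-.1017,.1275),(.4852,-.1017,.2),(.4852,-.1017,.3046)):
    print(((S.proj(P)[0]-[250,160]+.5)*5).round(1))
E
```

```text
[315.9 470. ]
[317.3 447.6]
[323.9 336.2]
[319.4 337. ]
[323.1 334. ]
[330.  216.6]
[340.7  35.7]
```

```bash
python3 - <<'E'
from go import *
cmd((.4864,-.1023,.258),down(6.6))
E
```

```text
xyz [0.004, 0.1558, -0.0016] rot [-0.0006, 0.0076, 0.001] dist mm 46.8
```

Emit:
{"fn": "step_arm", "kwargs": {"xyz": [[0.004, 0.05, -0.002], [0.004, 0.11, -0.002], [0.004, 0.156, -0.002], [0.004, 0.17, -0.002], [0.004, 0.184, -0.002], [0.004, 0.198, -0.002], [0.004, 0.198, -0.002]], "rotation": [[0, 0.0075, 0], [0, 0.0075, 0], [0, 0.0075, 0], [0, 0.0075, 0], [0, 0.0075, 0], [0, 0.0075, 0], [0, 0.0075, 0]]}}

```text
clock: 6.38
tcp_pos: [0.4868, -0.1025, 0.2455]
orientation: [-1.568, -0.093, 0.089]
contact_force: [0.5, -0.7, -3.2]
grip_width: 0.0499
```

```bash
python3 - <<'E'
from look import *
st();look("e",None,(260,180,350,290),5,6)
E
```

```text
t 6.38 tcp [ 0.4868 -0.1025  0.2455] x [0.993 0.115 0.003] y [ 0.002  0.001 -1.   ] q [-0.23  0.44  0.39  2.13 -0.28  0.62  0.47] F [ 0.5 -0.7 -3.2] M [-0.04 -0.19  0.02] w 0.0499
```

View pics/scene_e.png

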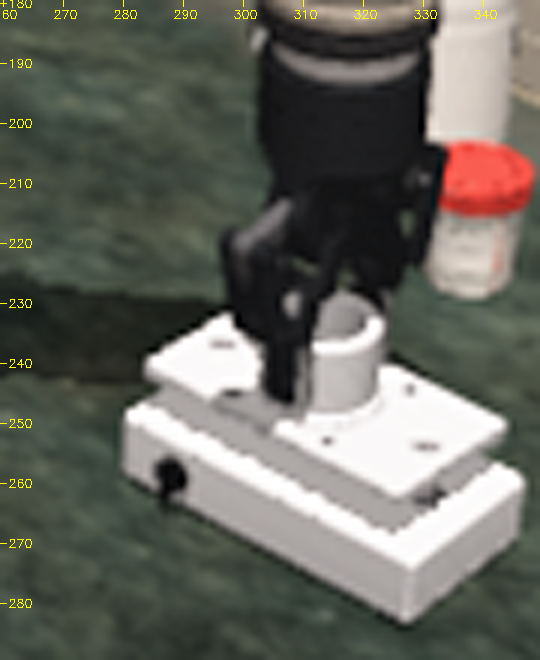

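Emit:
{"fn": "step_arm", "kwargs": {"xyz": [[0, 0.015, 0], [0, 0.03, 0], [0, 0.045, 0], [0, 0.055, 0], [0, 0.055, 0]], "rotation": [[0, 0, 0], [0, 0, 0], [0, 0, 0], [0, 0, 0], [0, 0, 0]]}}

```text
clock: 7.05
tcp_pos: [0.487, -0.1027, 0.2288]
orientation: [-1.569, -0.093, 0.088]
contact_force: [2.1, -2.9, -5.6]
grip_width: 0.0498
```

```bash
python3 - <<'E'
from look import *
st();look("f",None,(260,180,350,290),5,6)
E
```

```text
t 7.05 tcp [ 0.487  -0.1027  0.2288] x [0.993 0.115 0.003] y [ 0.003  0.    -1.   ] q [-0.22  0.47  0.37  2.13 -0.3   0.59  0.48] F [ 2.1 -2.9 -5.6] M [-0.84 -0.52  0.47] w 0.0498
```

View pics/scene_f.png

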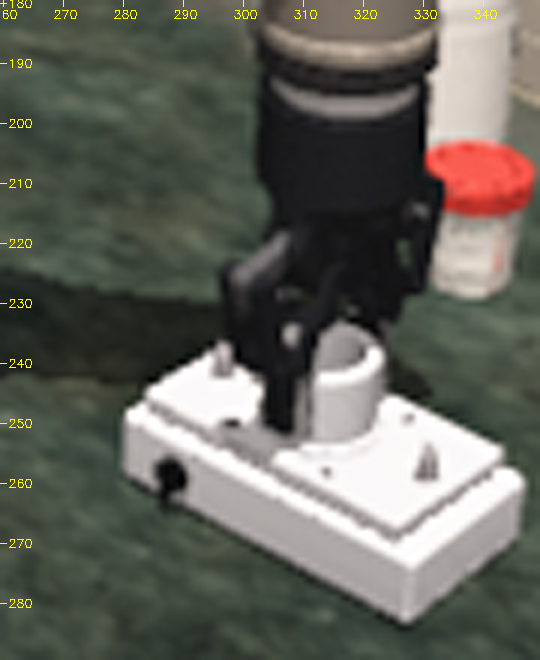

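Emit:
{"fn": "step_arm", "kwargs": {"xyz": [[0, 0.006, 0], [0, 0.012, 0], [0, 0.012, 0]], "rotation": [[0, 0, 0], [0, 0, 0], [0, 0, 0]]}}

```text
clock: 7.48
tcp_pos: [0.487, -0.1027, 0.2251]
orientation: [-1.569, -0.093, 0.088]
contact_force: [0.8, -3.5, 0.3]
grip_width: 0.0496
```

Emit:
{"fn": "step_arm", "kwargs": {"xyz": [[0, 0, 0], [0, 0, 0], [0, 0, 0], [0, 0, 0], [0, 0, 0]], "rotation": [[0, 0, 0], [0, 0, 0], [0, 0, 0], [0, 0, 0], [0, 0, 0]], "grip": 0}}

```text
clock: 8.1
tcp_pos: [0.487, -0.1026, 0.2251]
orientation: [-1.569, -0.093, 0.088]
contact_force: [0.0, -0.5, -0.6]
grip_width: 0.0853
```

Emit:
{"fn": "step_arm", "kwargs": {"xyz": [[0, -0.1, 0], [0, -0.25, 0], [0, -0.45, 0], [0, -0.6, 0], [0, -0.6, 0]], "rotation": [[0, 0, 0], [0, 0, 0], [0, 0, 0], [0, 0, 0], [0, 0, 0]]}}

```text
clock: 8.72
tcp_pos: [0.4874, -0.1032, 0.4086]
orientation: [-1.568, -0.099, 0.082]
contact_force: [0.9, 0.4, -0.4]
grip_width: 0.0852
```

```bash
python3 - <<'E'
from look import *
st();look("g",(180,150,260,230),(260,180,350,290),6,6)
E
```

```text
t 8.72 tcp [ 0.4874 -0.1032  0.4086] x [0.993 0.115 0.01 ] y [ 0.01   0.001 -1.   ] q [-0.35  0.18  0.5   1.99 -0.11  0.98  0.32] F [ 0.9  0.4 -0.4] M [ 0.06 -0.   -0.01] w 0.0852
```

View pics/scene_g.png

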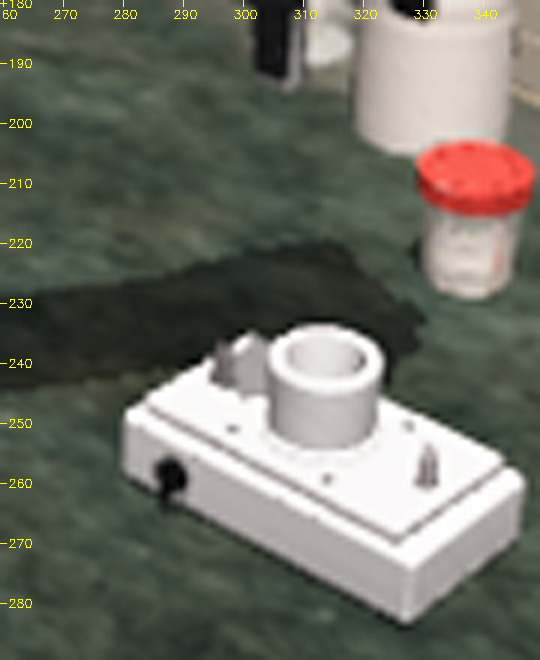

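View pics/top_g.png

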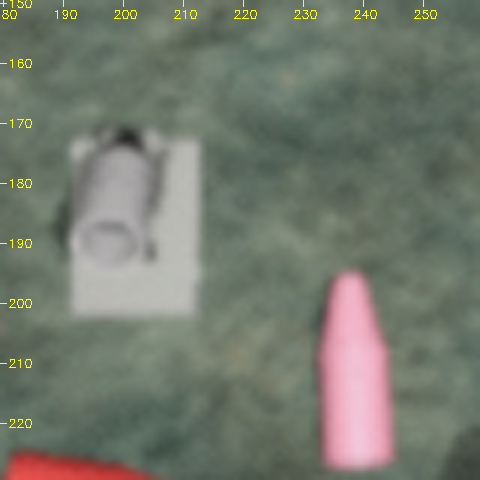

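```bash
python3 - <<'E'
from h import *
import pickle
F=pickle.load(open("f0.pkl","rb"));crop(F["scene"]["pixels"],205,150,265,205,12,"pics/rest.png");crop(F["top"]["pixels"],185,160,220,210,12,"pics/restt.png")
S=Cam(F["scene"])
print(S.onz([260+325.5/6-.5,180+354.5/6-.5],.088).round(4))
E
```

```text
[[ 0.4859 -0.1024  0.088 ]]
```

View pics/rest.png

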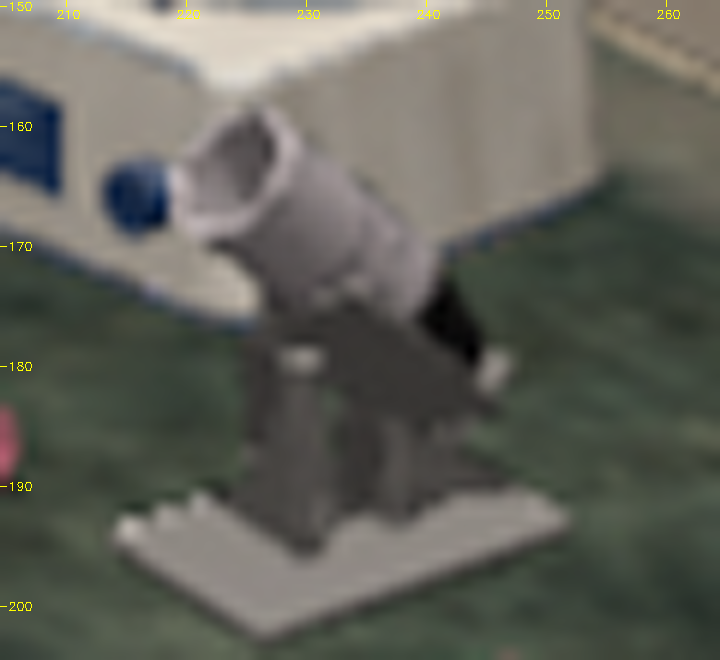

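View pics/restt.png

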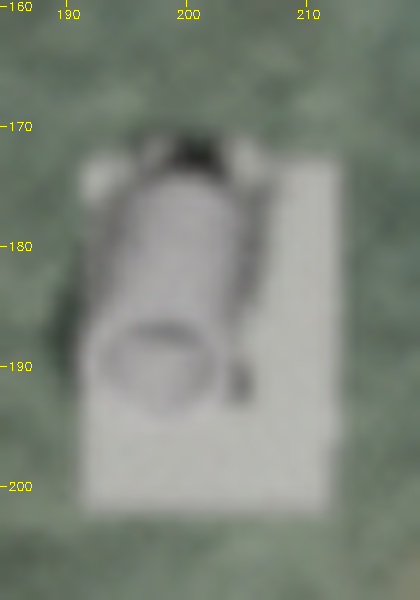

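```bash
cat > tri.py <<'E'
from h import *
import pickle,fit
F=pickle.load(open("f0.pkl","rb"));S=Cam(F["scene"]);T=Cam(F["top"])
fit.S,fit.T=S,T
s=lambda X,Y:(205+X/12-.5,150+Y/12-.5)
t=lambda X,Y:(185+X/12-.5,160+Y/12-.5)
def tri(a,b):
    A=[];B=[]
    for c,uv in((S,a),(T,b)):
        d=c.ray(uv)[0];d/=np.linalg.norm(d);Q=np.eye(3)-np.outer(d,d);A.append(Q);B.append(Q@c.p)
    x=np.linalg.lstsq(np.vstack(A),np.hstack(B),rcond=None)[0]
    return x,(np.vstack(A)@x-np.hstack(B))*1000
if __name__=="__main__":
    print(tri(s(236,171),t(157,365)))
    hx,hy,z=.06,.0425,.0
    for z in(0.008,.012):
        fit.fit([(S,(-hx,hy,z),s(115,530)),(S,(-hx,-hy,z),s(265,634)),(S,(hx,-hy,z),s(572,512)),
        (T,(hx,hy,z),t(80,153)),(T,(hx,-hy,z),t(343,155)),(T,(-hx,-hy,z),t(335,513)),(T,(-hx,hy,z),t(80,513))],[.6,.3,0],"rest")
    print(S.onz(s(236,171),.1356),T.onz(t(157,365),.1356))
E
python3 tri.py
```

```text
(array([0.52835181, 0.39683713, 0.1331659 ]), array([-1.33252491,  0.80831505, -0.13564735,  1.33252491, -0.80831505,
        0.13564735]))
rest top [0.5608 0.3968 0.0166] yaw deg 0.95
rest scene [0.561  0.392  0.0219] yaw deg 1.26
rest both [0.5612 0.3959 0.0215] yaw deg 1.23
[[-5.4, -1.2], [-1.8, -2.4], [0.2, -1.1], [2.4, 0.9], [-0.3, -0.6], [1.5, -1.3], [0.5, -0.5]]
rest top [0.56   0.3964 0.0166] yaw deg 0.95
rest scene [0.5567 0.3857 0.0229] yaw deg 1.31
rest both [0.5604 0.3951 0.0223] yaw deg 1.28
[[-5.8, -4.2], [-2.2, -5.4], [-0.0, -4.1], [2.6, 0.8], [0.1, -0.7], [2.0, -1.1], [0.8, -0.3]]
[[0.52673901 0.3915591  0.1356    ]] [[0.52655467 0.39731076 0.1356    ]]
```

```bash
python3 - <<'E'
from go import *
print(down(91.2,45,1.2).round(3))
cmd((.44,.14,.42),down(50));cmd((.40,.36,.40),down(91.2))
E
```

```text
[[-0.021  0.707 -0.707]
 [ 1.     0.015 -0.015]
 [ 0.    -0.707 -0.707]]
xyz [-0.0595, -0.0497, 0.8209] rot [0.0006, -0.4819, 0.0022] dist mm 247.4
xyz [-0.1075, 0.017, 1.5647] rot [0.0014, -0.9397, 0.002] dist mm 470.5
```

Emit:
{"fn": "step_arm", "kwargs": {"xyz": [[0.01, -0.02, 0.2], [0.02, -0.02, 0.4], [0.03, -0.02, 0.6], [0.03, -0.02, 0.8], [0.03, -0.02, 0.82], [0.03, -0.02, 0.82]], "rotation": [[0, -0.1, 0], [0, -0.2, 0], [0, -0.3, 0], [0, -0.4, 0], [0, -0.48, 0], [0, -0.5, 0]]}}

```text
clock: 9.57
tcp_pos: [0.4661, 0.1434, 0.4094]
orientation: [-1.454, -0.705, 0.705]
contact_force: [-0.1, -0.7, 0.1]
grip_width: 0.0854
```

```bash
python3 - <<'E'
from go import *
st();cmd((.40,.38,.36),down(91.2))
cmd((.385,.39,.29),down(91.2,45,1.2))
E
```

```text
t 9.57 tcp [0.4661 0.1434 0.4094] x [ 0.619  0.785 -0.   ] y [ 0.    -0.001 -1.   ] q [-0.63  0.16  0.23  2.   -0.04  0.99  0.52] F [-0.1 -0.7  0.1] M [ 0.02 -0.1  -0.04] w 0.0854
xyz [0.483, 0.1639, 0.6614] rot [0.0003, -0.4382, -0.0005] dist mm 250.6
xyz [0.4783, 0.3972, 0.7214] rot [-0.4794, -0.4149, -0.1724] dist mm 285.7
```

Emit:
{"fn": "step_arm", "kwargs": {"xyz": [[0.12, 0.03, 0.17], [0.24, 0.06, 0.34], [0.36, 0.1, 0.5], [0.46, 0.16, 0.65], [0.48, 0.25, 0.72], [0.48, 0.25, 0.72], [0.48, 0.25, 0.72], [0.48, 0.25, 0.72]], "rotation": [[-0.08, -0.07, -0.03], [-0.16, -0.14, -0.06], [-0.24, -0.21, -0.09], [-0.32, -0.28, -0.115], [-0.4, -0.35, -0.145], [-0.48, -0.415, -0.172], [-0.48, -0.415, -0.172], [-0.48, -0.415, -0.172]]}}

```text
clock: 10.58
tcp_pos: [0.3864, 0.3892, 0.3341]
orientation: [-1.747, -1.774, 0.736]
contact_force: [0.1, 0.1, 1.4]
grip_width: 0.0856
```

```bash
python3 - <<'E'
from look import *
st();look("h",(170,140,270,260),(170,60,300,210),5,4)
cmd((.385,.39,.29),down(91.2,45,1.2))
E
```

```text
t 10.57 tcp [0.3864 0.3892 0.3341] x [-0.015  1.     0.   ] y [ 0.706  0.011 -0.708] q [-1.27  0.32  0.22  2.14  1.22  0.64 -0.49] F [0.1 0.1 1.4] M [-0.01  0.75  0.01] w 0.0856
xyz [0.0018, 0.1014, 0.109] rot [-0.0003, -0.0026, -0.0016] dist mm 44.7
```

View pics/scene_h.png

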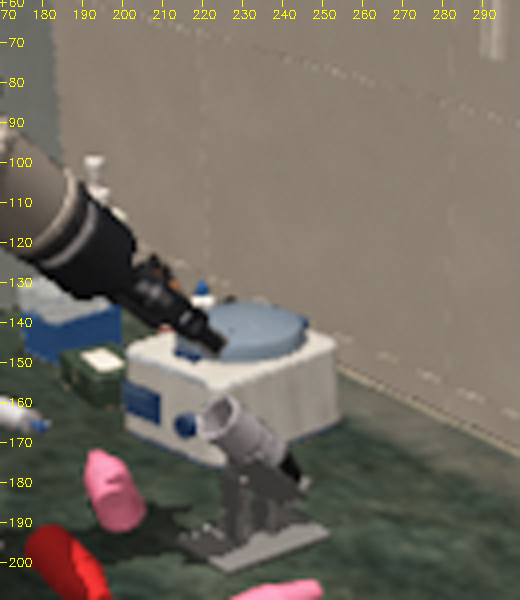

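View pics/top_h.png

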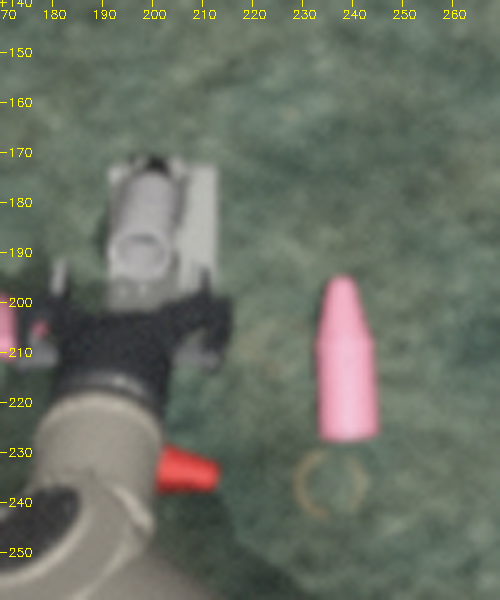

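```bash
python3 - <<'E'
from h import *
import pickle
F=pickle.load(open("f_h.pkl","rb"));S=Cam(F["scene"]);T=Cam(F["top"])
tip=np.array([.3864,.3892,.3341])+.16*np.array([.706,.011,-.708])
x=np.array([-.015,1,0])
for p in(tip+x*.05,tip-x*.05,tip): print(((T.proj(p)[0]-[170,140]+.5)*5).round(0), ((S.proj(p)[0]-[170,60]+.5)*4).round(0),p.round(3))
print("rim",T.onz((142/5+169.5,255/5+139.5),.1356))
E
```

```text
[ 61. 269.] [156. 318.] [0.499 0.441 0.221]
[205. 268.] [223. 350.] [0.5   0.341 0.221]
[133. 269.] [189. 334.] [0.499 0.391 0.221]
rim [[0.52438832 0.39607053 0.1356    ]]
```

```bash
python3 - <<'E'
from go import *
cmd((.3846,.3915,.277),down(91.2,45,1.2));cmd((.4341,.3926,.2275),down(91.2,45,1.2))
E
```

```text
xyz [0.0068, 0.1312, 0.1405] rot [-0.0003, -0.0026, -0.0016] dist mm 57.7
xyz [0.0076, 0.3646, 0.1404] rot [-0.0003, -0.0026, -0.0016] dist mm 117.2
```

Emit:
{"fn": "step_arm", "kwargs": {"xyz": [[0.007, 0.06, 0.07], [0.007, 0.131, 0.14], [0.007, 0.131, 0.14], [0.007, 0.2, 0.14], [0.007, 0.2, 0.14]], "rotation": [[0, -0.003, 0], [0, -0.003, 0], [0, -0.003, 0], [0, -0.003, 0], [0, -0.003, 0]]}}

```text
clock: 11.3
tcp_pos: [0.4005, 0.3914, 0.2633]
orientation: [-1.749, -1.777, 0.738]
contact_force: [0.4, -0.9, 1.0]
grip_width: 0.0857
```

```bash
python3 - <<'E'
from look import *
st();look("i",(160,140,260,260),(170,100,280,210),5,5)
cmd((.4341,.3926,.2275),down(91.2,45,1.2))
E
```

```text
t 11.3 tcp [0.4005 0.3914 0.2633] x [-0.017  1.    -0.002] y [ 0.707  0.011 -0.707] q [-1.26  0.46  0.25  2.16  1.43  0.55 -0.75] F [ 0.4 -0.9  1. ] M [0.04 0.77 0.  ] w 0.0857
xyz [0.0007, 0.1665, 0.0039] rot [0.0001, -0.0007, -0.0016] dist mm 50.0
```

View pics/scene_i.png

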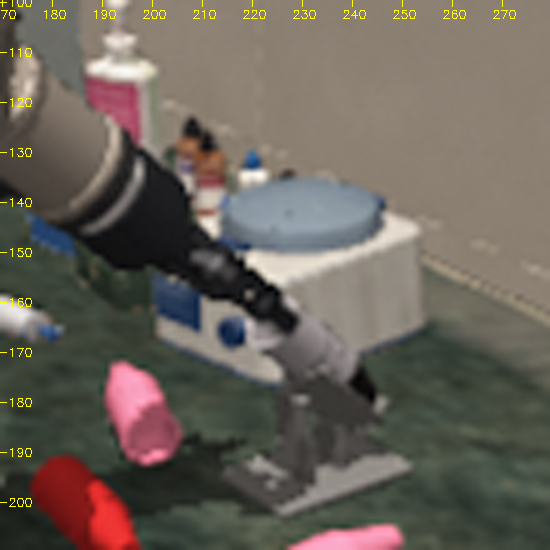

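View pics/top_i.png

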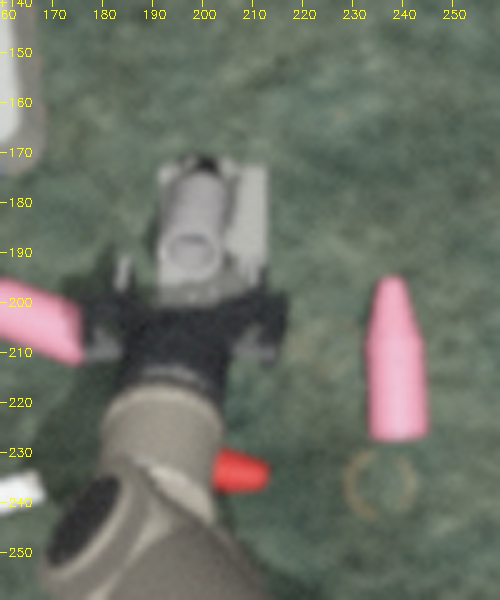

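Emit:
{"fn": "step_arm", "kwargs": {"xyz": [[0, 0.05, 0.004], [0, 0.1, 0.004], [0, 0.15, 0.004], [0, 0.166, 0.004], [0, 0.166, 0.004], [0, 0.166, 0.004]], "rotation": [[0, 0, 0], [0, 0, 0], [0, 0, 0], [0, 0, 0], [0, 0, 0], [0, 0, 0]]}}

```text
clock: 12.15
tcp_pos: [0.4337, 0.3926, 0.2282]
orientation: [-1.746, -1.779, 0.737]
contact_force: [-0.6, -0.7, 0.0]
grip_width: 0.0855
```

```bash
python3 - <<'E'
from look import *
st();look("j",(160,140,260,240),(200,130,270,210),6,7)
E
```

```text
t 12.15 tcp [0.4337 0.3926 0.2282] x [-0.019  1.    -0.   ] y [ 0.707  0.013 -0.707] q [-1.22  0.56  0.27  2.12  1.56  0.5  -0.86] F [-0.6 -0.7  0. ] M [-0.03  0.75  0.04] w 0.0855
```

View pics/scene_j.png

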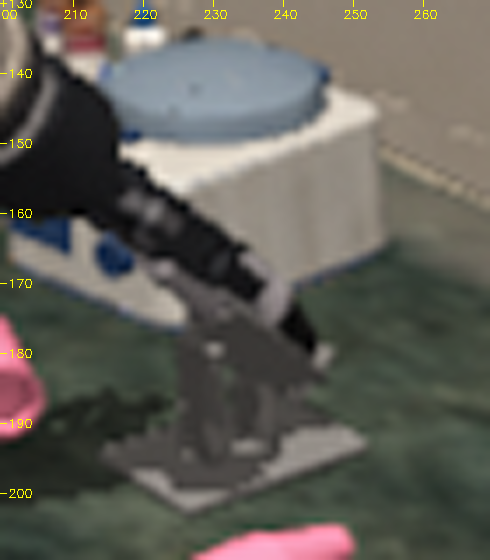

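View pics/top_j.png

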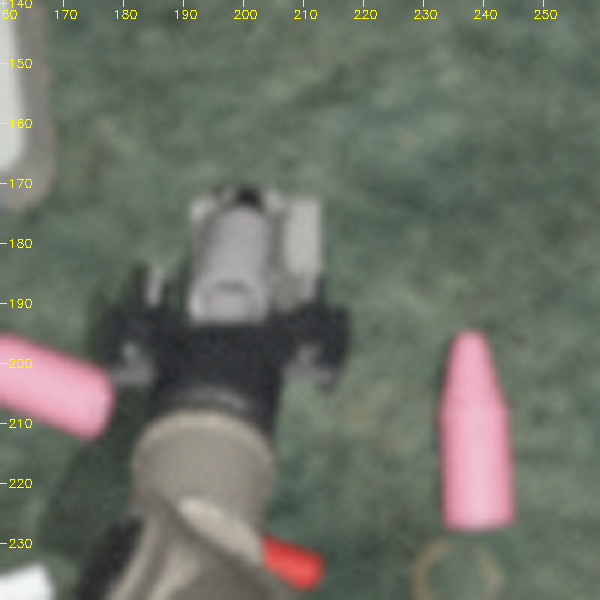

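Emit:
{"fn": "step_arm", "kwargs": {"xyz": [[0, 0, 0], [0, 0, 0], [0, 0, 0], [0, 0, 0], [0, 0, 0], [0, 0, 0]], "rotation": [[0, 0, 0], [0, 0, 0], [0, 0, 0], [0, 0, 0], [0, 0, 0], [0, 0, 0]], "grip": 1, "force": 60}}

```text
clock: 13.0
tcp_pos: [0.4333, 0.3935, 0.2285]
orientation: [-1.744, -1.781, 0.736]
contact_force: [-4.8, 1.3, 6.1]
grip_width: 0.0435
```

```bash
python3 - <<'E'
from go import *
st();cmd((.41,.392,.33),down(91.2,45,1.2));cmd((.42,.392,.40),down(91.2,0,1.2))
E
```

```text
t 13.0 tcp [0.4333 0.3935 0.2285] x [-0.02   1.     0.001] y [ 0.707  0.015 -0.707] q [-1.22  0.56  0.27  2.12  1.56  0.5  -0.86] F [-4.8  1.3  6.1] M [0.04 0.64 0.09] w 0.0435
xyz [-0.0032, -0.2942, -0.1844] rot [0.0003, -0.0007, 0.0001] dist mm 104.2
xyz [-0.0037, -0.4355, -0.3731] rot [0.5003, -0.0006, 0.0004] dist mm 172.0
```

Emit:
{"fn": "step_arm", "kwargs": {"xyz": [[0, -0.05, -0.05], [0, -0.12, -0.12], [0, -0.22, -0.2], [0, -0.3, -0.25], [0, -0.3, -0.25]], "rotation": [[0, 0, 0], [0, 0, 0], [0, 0, 0], [0, 0, 0], [0, 0, 0]]}}

```text
clock: 13.62
tcp_pos: [0.4227, 0.3934, 0.3468]
orientation: [-1.743, -1.782, 0.732]
contact_force: [-0.5, -0.2, -2.6]
grip_width: 0.0434
```

```bash
python3 - <<'E'
from look import *
st();look("k",None,(180,100,300,210),6,6)
cmd((.43,.36,.40),down(91.2,0,1.2))
E
```

```text
t 13.62 tcp [0.4227 0.3934 0.3468] x [-0.02   1.     0.004] y [ 0.708  0.017 -0.706] q [-1.23  0.33  0.26  2.08  1.19  0.6  -0.39] F [-0.5 -0.2 -2.6] M [-0.05  1.09  0.03] w 0.0434
xyz [-0.1101, -0.1131, -0.1452] rot [0.5003, -0.001, 0.0012] dist mm 64.4
```

View pics/scene_k.png

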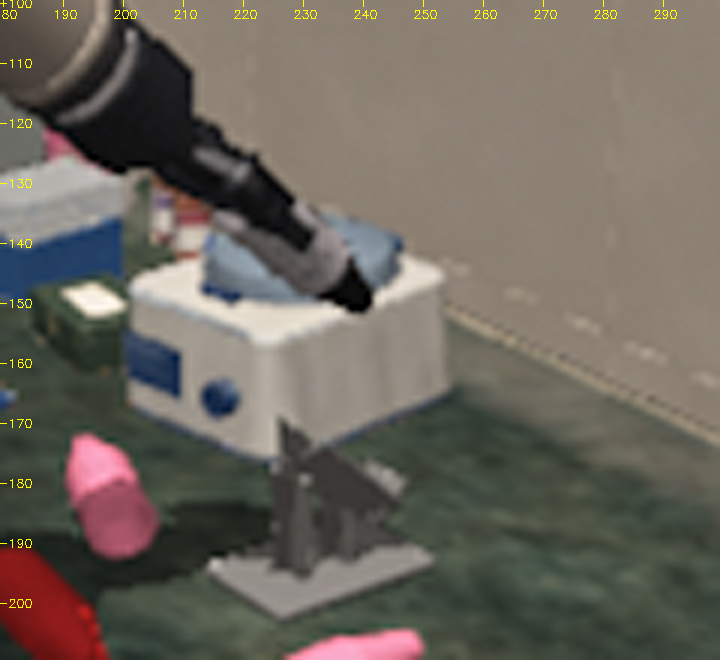

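```bash
python3 - <<'E'
from go import *
cmd((.46,.34,.42),down(91.2,0,1.2))
E
```

```text
xyz [-0.1787, -0.0906, -0.2622] rot [0.5003, -0.001, 0.0012] dist mm 99.0
```

Emit:
{"fn": "step_arm", "kwargs": {"xyz": [[-0.03, -0.05, -0.06], [-0.07, -0.08, -0.12], [-0.11, -0.085, -0.18], [-0.15, -0.085, -0.24], [-0.175, -0.085, -0.262], [-0.175, -0.085, -0.262], [-0.175, -0.085, -0.262]], "rotation": [[0.1, 0, 0], [0.2, 0, 0], [0.3, 0, 0], [0.4, 0, 0], [0.5, 0, 0], [0.5, 0, 0], [0.5, 0, 0]]}}

```text
clock: 14.55
tcp_pos: [0.4608, 0.3412, 0.4169]
orientation: [-1.201, -1.225, 1.224]
contact_force: [-0.4, 0.9, -2.1]
grip_width: 0.043
```

```bash
python3 - <<'E'
from go import *
st();cmd((.48,.13,.41),down(65));cmd((.487,-.1027,.39),down(45))
E
```

```text
t 14.55 tcp [0.4608 0.3412 0.4169] x [-0.02   1.    -0.001] y [ 0.001 -0.001 -1.   ] q [-0.75  0.3   0.01  1.79 -0.    1.05  0.84] F [-0.4  0.9 -2.1] M [-0.05  0.01 -0.04] w 0.043
xyz [-0.7051, 0.0234, -0.05] rot [0.001, 0.2904, -0.0002] dist mm 212.2
xyz [-1.481, 0.0906, -0.0579] rot [0.0011, 0.5126, -0.0] dist mm 445.5
```

Emit:
{"fn": "step_arm", "kwargs": {"xyz": [[-0.15, 0.01, -0.02], [-0.3, 0.02, -0.04], [-0.45, 0.02, -0.05], [-0.6, 0.02, -0.05], [-0.7, 0.02, -0.05], [-0.85, 0.02, -0.05]], "rotation": [[0, 0.05, 0], [0, 0.1, 0], [0, 0.18, 0], [0, 0.25, 0], [0, 0.3, 0], [0, 0.36, 0]]}}

```text
clock: 15.3
tcp_pos: [0.4804, 0.0874, 0.4107]
orientation: [-1.421, -0.801, 0.798]
contact_force: [1.1, 0.3, -2.2]
grip_width: 0.0435
```

```bash
python3 - <<'E'
from go import *
st();cmd((.487,-.1027,.37),down(45))
E
```

```text
t 15.3 tcp [0.4804 0.0874 0.4107] x [0.518 0.855 0.001] y [ 0.003 -0.001 -1.   ] q [-0.5   0.16  0.22  2.   -0.04  0.99  0.76] F [ 1.1  0.3 -2.2] M [-0.01 -0.03 -0.02] w 0.0435
xyz [-0.5305, 0.1364, -0.3468] rot [0.0018, 0.1532, 0.0005] dist mm 194.5
```

Emit:
{"fn": "step_arm", "kwargs": {"xyz": [[-0.13, 0.02, -0.09], [-0.26, 0.04, -0.18], [-0.4, 0.06, -0.26], [-0.5, 0.08, -0.33], [-0.53, 0.1, -0.347], [-0.53, 0.1, -0.347], [-0.53, 0.1, -0.347]], "rotation": [[0, 0.04, 0], [0, 0.08, 0], [0, 0.12, 0], [0, 0.15, 0], [0, 0.153, 0], [0, 0.153, 0], [0, 0.153, 0]]}}

```text
clock: 16.18
tcp_pos: [0.4874, -0.1008, 0.3808]
orientation: [-1.483, -0.618, 0.615]
contact_force: [0.1, -0.2, -2.2]
grip_width: 0.0436
```

```bash
python3 - <<'E'
from look import *
st();look("l",None,(265,150,365,270),6,6)
E
```

```text
t 16.18 tcp [ 0.4874 -0.1008  0.3808] x [0.705 0.709 0.001] y [ 0.003 -0.001 -1.   ] q [-0.25  0.22  0.38  2.02 -0.1   0.92  0.97] F [ 0.1 -0.2 -2.2] M [-0.07  0.03  0.01] w 0.0436
```

View pics/scene_l.png

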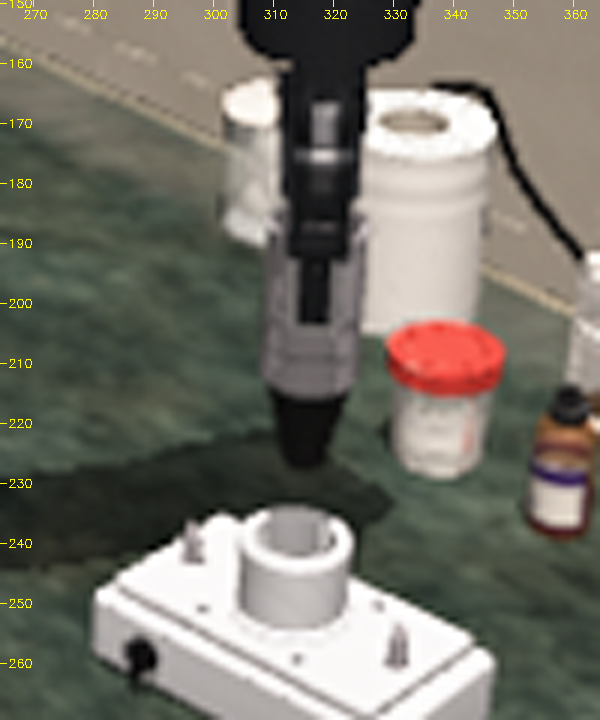

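```bash
python3 - <<'E'
from go import *
cmd((.4857,-.1015,.314),down(45))
S=Cam(r.grab_frame("scene"))
p=(S.proj((.4874,-.1008,.130))[0]);print(((p-[265,150]+.5)*6).round(0))
E
```

```text
xyz [-0.0058, 0.2232, 0.0032] rot [0.0016, 0.0021, 0.001] dist mm 67.0
[300. 454.]
```

Emit:
{"fn": "step_arm", "kwargs": {"xyz": [[-0.006, 0.06, 0.003], [-0.006, 0.12, 0.003], [-0.006, 0.17, 0.003], [-0.006, 0.2, 0.003], [-0.006, 0.215, 0.003], [-0.006, 0.215, 0.003]], "rotation": [[0.001, 0, 0.001], [0.001, 0, 0.001], [0.001, 0, 0.001], [0.001, 0, 0.001], [0.001, 0, 0.001], [0.001, 0, 0.001]]}}

```text
clock: 17.02
tcp_pos: [0.4858, -0.1018, 0.3165]
orientation: [-1.483, -0.617, 0.616]
contact_force: [-0.2, -0.4, -2.0]
grip_width: 0.0434
```

```bash
python3 - <<'E'
from look import *
st();look("m",None,(265,170,365,270),6,7)
E
```

```text
t 17.02 tcp [ 0.4858 -0.1018  0.3165] x [0.705 0.709 0.   ] y [ 0.001 -0.001 -1.   ] q [-0.22  0.31  0.36  2.08 -0.15  0.78  1.02] F [-0.2 -0.4 -2. ] M [-0.06  0.01 -0.01] w 0.0434
```

View pics/scene_m.png

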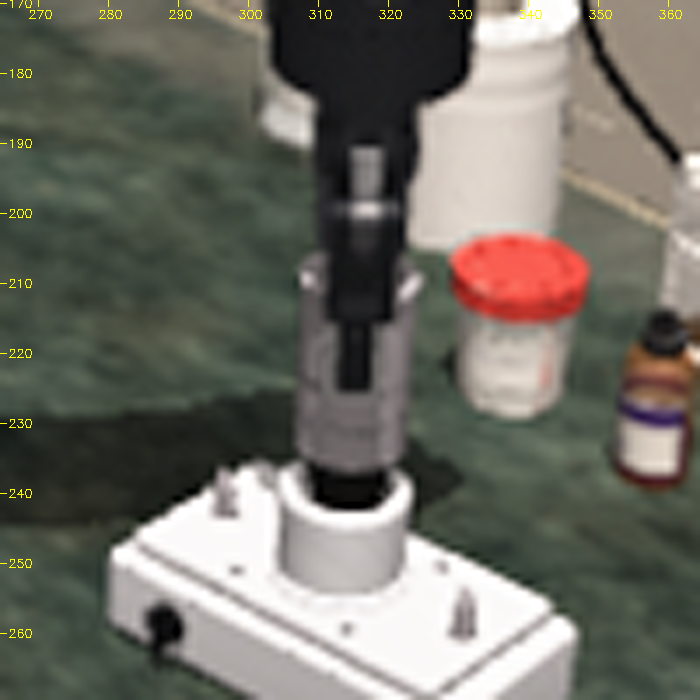

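Emit:
{"fn": "step_arm", "kwargs": {"xyz": [[0, 0.005, 0.005], [0, 0.015, 0.005], [0, 0.027, 0.005], [0, 0.038, 0.005], [0, 0.046, 0.005], [0, 0.046, 0.005]], "rotation": [[0, 0, 0], [0, 0, 0], [0, 0, 0], [0, 0, 0], [0, 0, 0], [0, 0, 0]]}}

```text
clock: 17.82
tcp_pos: [0.485, -0.1007, 0.3029]
orientation: [-1.483, -0.617, 0.615]
contact_force: [1.0, 0.9, -2.2]
grip_width: 0.0436
```

```bash
python3 - <<'E'
from look import *
st();look("n",None,(265,170,365,270),6,7)
E
```

```text
t 17.82 tcp [ 0.485  -0.1007  0.3029] x [0.705 0.709 0.001] y [ 0.002 -0.001 -1.   ] q [-0.21  0.33  0.35  2.09 -0.16  0.74  1.03] F [ 1.   0.9 -2.2] M [ 0.11 -0.13 -0.06] w 0.0436
```

View pics/scene_n.png

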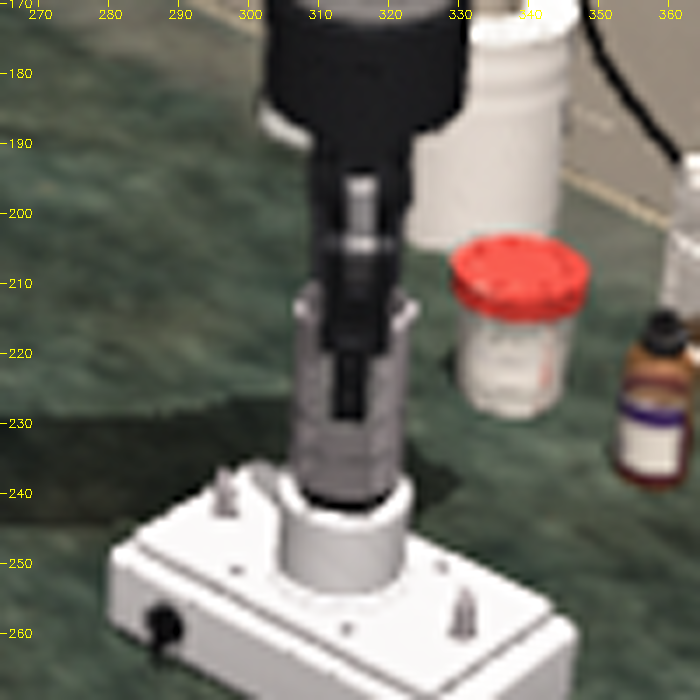

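Emit:
{"fn": "step_arm", "kwargs": {"xyz": [[0.002, 0.006, 0], [0.003, 0.011, 0], [0.003, 0.016, 0], [0.003, 0.016, 0]], "rotation": [[0, 0, 0], [0, 0, 0], [0, 0, 0], [0, 0, 0]]}}

```text
clock: 18.38
tcp_pos: [0.4858, -0.1, 0.2981]
orientation: [-1.483, -0.618, 0.615]
contact_force: [1.5, 0.7, -2.1]
grip_width: 0.0434
```

```bash
python3 - <<'E'
from look import *
st();look("o",None,(265,170,365,270),6,7)
E
```

```text
t 18.38 tcp [ 0.4858 -0.1     0.2981] x [0.705 0.709 0.001] y [ 0.002 -0.001 -1.   ] q [-0.21  0.34  0.35  2.09 -0.17  0.73  1.03] F [ 1.5  0.7 -2.1] M [ 0.23 -0.28 -0.01] w 0.0434
```

View pics/scene_o.png

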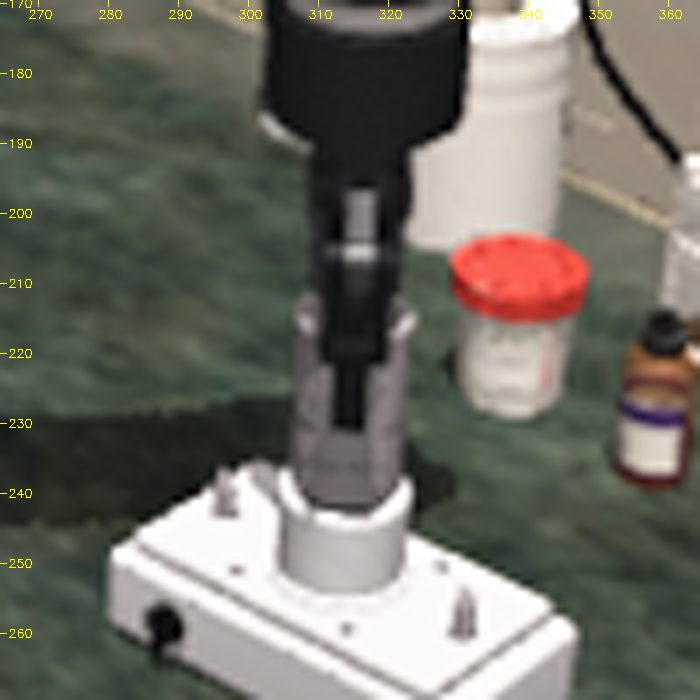

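Emit:
{"fn": "step_arm", "kwargs": {"xyz": [[0.002, 0.004, -0.001], [0.002, 0.008, -0.001], [0.002, 0.012, -0.001], [0.002, 0.012, -0.001]], "rotation": [[0, 0, 0], [0, 0, 0], [0, 0, 0], [0, 0, 0]]}}

```text
clock: 18.92
tcp_pos: [0.4865, -0.1002, 0.2965]
orientation: [-1.482, -0.617, 0.614]
contact_force: [-7.6, 2.0, 23.5]
grip_width: 0.0436
```

```bash
python3 - <<'E'
from look import *
st()
E
```

```text
t 18.93 tcp [ 0.4865 -0.1002  0.2965] x [0.705 0.709 0.002] y [ 0.002  0.    -1.   ] q [-0.21  0.34  0.34  2.09 -0.17  0.73  1.03] F [-7.6  2.  23.5] M [0.26 1.85 0.01] w 0.0436
```

Emit:
{"fn": "step_arm", "kwargs": {"xyz": [[-0.002, 0.002, 0.002], [-0.002, 0.002, 0.002], [-0.002, 0.002, 0.002]], "rotation": [[0, 0, 0], [0, 0, 0], [0, 0, 0]]}}

```text
clock: 19.3
tcp_pos: [0.4861, -0.1002, 0.2966]
orientation: [-1.482, -0.618, 0.613]
contact_force: [-0.3, 1.4, 8.1]
grip_width: 0.043
```

```bash
python3 - <<'E'
from look import *
st();look("p",None,(265,170,365,270),6,7)
E
```

```text
t 19.3 tcp [ 0.4861 -0.1002  0.2966] x [0.705 0.709 0.003] y [ 0.003  0.001 -1.   ] q [-0.21  0.34  0.34  2.1  -0.17  0.73  1.03] F [-0.3  1.4  8.1] M [ 0.4   0.37 -0.01] w 0.043
```

View pics/scene_p.png

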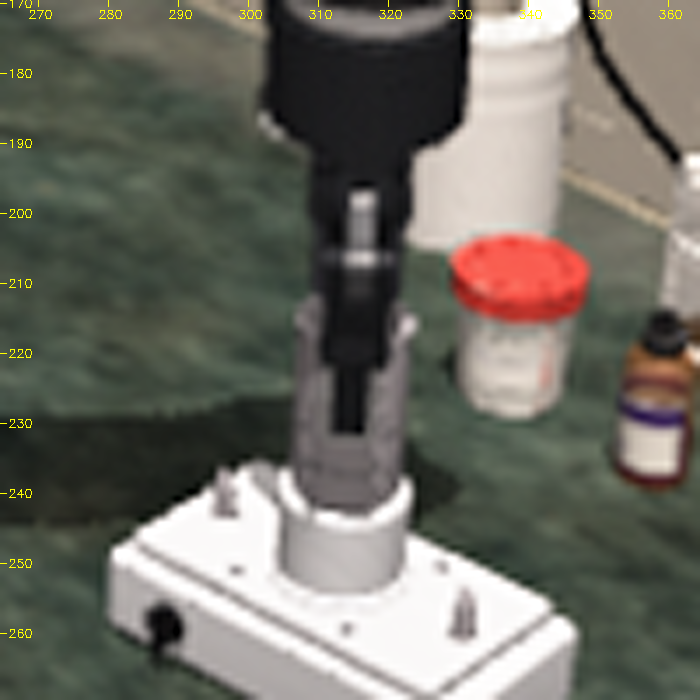

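Emit:
{"fn": "step_arm", "kwargs": {"xyz": [[0, 0.003, 0], [0, 0.006, 0], [0, 0.006, 0]], "rotation": [[0, 0, 0], [0, 0, 0], [0, 0, 0]]}}

```text
clock: 19.73
tcp_pos: [0.4862, -0.1005, 0.2965]
orientation: [-1.482, -0.618, 0.613]
contact_force: [-6.9, 1.9, 23.4]
grip_width: 0.0431
```

```bash
python3 - <<'E'
from look import *
st()
E
```

```text
t 19.73 tcp [ 0.4862 -0.1005  0.2965] x [0.706 0.709 0.003] y [ 0.003  0.002 -1.   ] q [-0.21  0.34  0.34  2.1  -0.17  0.73  1.03] F [-6.9  1.9 23.4] M [0.42 1.72 0.02] w 0.0431
```

Firm stop at the same height. Releasing.

Emit:
{"fn": "step_arm", "kwargs": {"xyz": [[0, -0.002, 0], [0, -0.002, 0], [0, -0.002, 0], [0, -0.002, 0], [0, -0.002, 0], [0, -0.002, 0]], "rotation": [[0, 0, 0], [0, 0, 0], [0, 0, 0], [0, 0, 0], [0, 0, 0], [0, 0, 0]], "grip": 0}}

```text
clock: 20.48
tcp_pos: [0.4862, -0.1005, 0.297]
orientation: [-1.481, -0.618, 0.613]
contact_force: [0.7, -0.4, 0.0]
grip_width: 0.0855
```

Emit:
{"fn": "step_arm", "kwargs": {"xyz": [[0, -0.04, 0], [0, -0.12, 0], [0, -0.24, 0], [0, -0.38, 0], [0, -0.38, 0]], "rotation": [[0, 0, 0], [0, 0, 0], [0, 0, 0], [0, 0, 0], [0, 0, 0]]}}

```text
clock: 21.1
tcp_pos: [0.4868, -0.1011, 0.4149]
orientation: [-1.484, -0.624, 0.607]
contact_force: [0.1, -1.3, -1.0]
grip_width: 0.0853
```

```bash
python3 - <<'E'
from look import *
st();look("q",None,(265,170,365,290),6,6)
E
```

```text
t 21.1 tcp [ 0.4868 -0.1011  0.4149] x [0.706 0.708 0.009] y [ 0.011  0.002 -1.   ] q [-0.26  0.17  0.39  1.98 -0.08  0.99  0.95] F [ 0.1 -1.3 -1. ] M [-0.01  0.02  0.04] w 0.0853
```

View pics/scene_q.png

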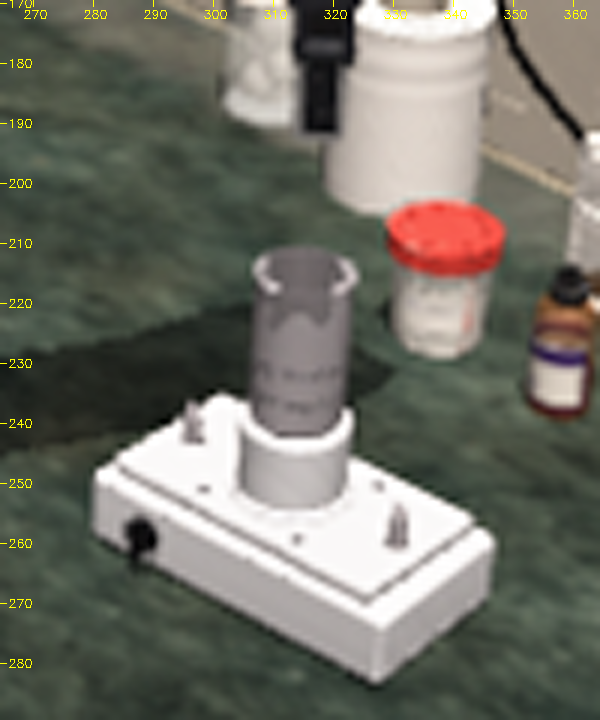

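Emit:
{"fn": "step_arm", "kwargs": {"xyz": [[0.05, -0.05, 0.2], [0.1, -0.05, 0.4], [0.15, -0.05, 0.6], [0.2, -0.05, 0.8], [0.2, -0.05, 0.9], [0.2, -0.05, 0.9]], "rotation": [[0, 0, 0], [0, 0, 0], [0, 0, 0], [0, 0, 0], [0, 0, 0], [0, 0, 0]]}}

```text
clock: 21.9
tcp_pos: [0.3355, 0.1333, 0.4266]
orientation: [-1.482, -0.624, 0.615]
contact_force: [0.3, -0.9, 1.0]
grip_width: 0.0856
```

```bash
python3 - <<'E'
from look import *
st();look("r",(285,130,375,230),(275,190,355,290),7,7)
S=Cam(r.grab_frame("scene"));T=Cam(r.grab_frame("top"))
B=np.array([.4862,-.1015,0])
for z in(.088,.091,.166):
    P=B+[0,0,z];print(z,((S.proj(P)[0]-[275,190]+.5)*7).round(0),((T.proj(P)[0]-[285,130]+.5)*7).round(0))
E
```

```text
t 21.9 tcp [0.3355 0.1333 0.4266] x [0.702 0.712 0.005] y [ 0.006  0.001 -1.   ] q [-0.63 -0.09  0.07  2.21  0.01  1.02  0.23] F [ 0.3 -0.9  1. ] M [ 0.02  0.01 -0.  ] w 0.0856
0.088 [274. 342.] [327. 524.]
0.091 [274. 336.] [328. 523.]
0.166 [284. 170.] [353. 501.]
```

View pics/scene_r.png

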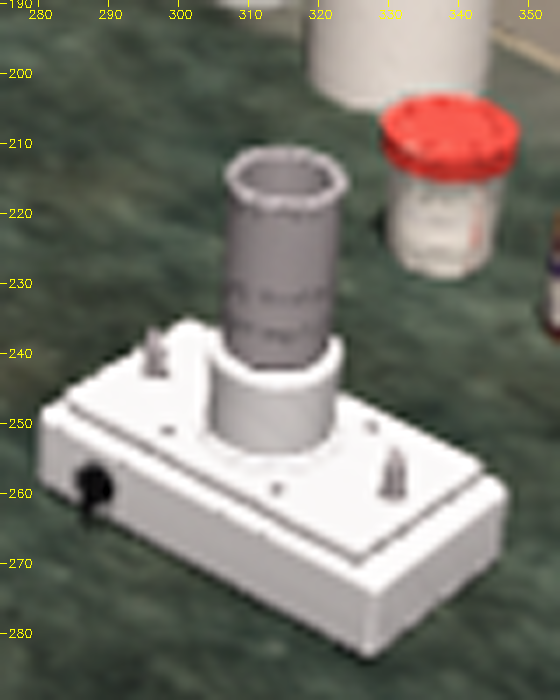

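View pics/top_r.png

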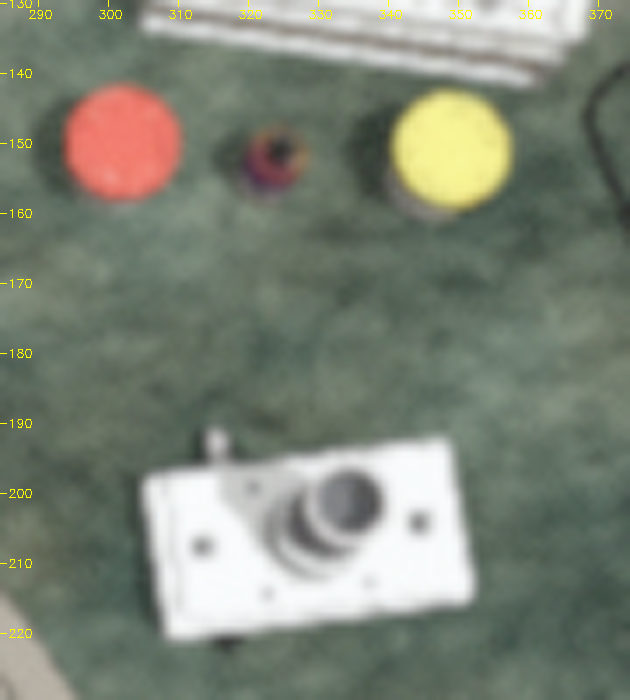

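```bash
python3 - <<'E'
from go import *
st();print(r.hand_in())
E
```

```text
t 22.1 tcp [0.3375 0.1313 0.427 ] x [0.707 0.707 0.006] y [ 0.007  0.001 -1.   ] q [-0.62 -0.09  0.07  2.21  0.01  1.02  0.23] F [ 0.4 -0.1  0.3] M [-0.01  0.01 -0.05] w 0.0851
the job is handed in; nothing more can be done
None
```

The job is handed in at 22.1 s, well under the 58 s limit. The plate went onto the two pins first. Then I took the funnel from its rest, stood it upright, seated its foot in the plate's bore, and let go. No verdict was reported.

**Last checks:**
- **Plate:** both pins show through its holes, and the gap to the block looks even all round. The gripper let go at the height calculated for the plate lying on the block.
- **Funnel height:** it reached a firm stop at the same height on two presses (about 23 N each). In the scene camera, the rim stands as far above the boss as it should when fully home.
- **Funnel tilt:** both cameras show it upright to about 1 mm over the cup's length. The 3 mm gap under the cup's shoulder was too small to see clearly.
- **Rest of the scene:** the two cups and the bottle look unmoved in the pictures. The arm was clear of everything, with the gripper open and about 0.5 N at the wrist.

**Disagreements:** the two cameras differed by up to about 5 mm in y on the first measurements. I settled this by checking both against the arm's known position and by centring on the contact forces while seating. Absolute rim and boss positions in the scene image sat about 1 pixel lower than predicted, but both by the same amount, so the relative height still agreed.

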